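Level the spoon tray on the tilting drain stand, then lay it over

TASK

The tray of freshly lacquered spoons is top-heavy and lies tipped on one rest of its drain stand. Working only by the orange spring handle and without touching the tray or what is fixed to it, bring the red pointer to the green marker tab and keep it within the tab for a good five seconds so that the lacquer levels, then lay the tray over onto its other rest without banging it, and let go. Leave the marker tab and the other things on the table as they are.

Things in the scene. Friction and masses are not known exactly. Their poses are not given: they have to be found in the camera images.
- stand: Green steel drain stand fixed to the table, base 290 x 300 x 14 mm. Origin: centre of its underside; +x points away from the handle to the graduated arc, z up, y along the tray's long side. A level axle runs along x 110 mm up; on it the cradle (tray, spoons, steel ballast, red pointer) tilts, stopped by rubber-topped rests at +-0.30 rad.
- axle (a point): Point on the axle line in the plane of the handle: 120 mm to the stand's -x of its centre, 110 mm above the table. The handle's crossbar swings about it at 160 mm.
- cradle (a joint): Cradle tilt in rad about the stand's +x axis: 0 level, positive with the tray's +y end up and -y end down; +-0.30 are the rests. Starts at rest on +0.30; the other rest is -0.30. Inertia about the axle 0.019 kg m2, axle damping 0.02 Nm s/rad, no dry friction. Top-heavy: with the handle held still it drifts off to a rest (time constant 0.7 to 2 s), so the handle must keep correcting.
- tray: Wooden tray 150 x 260 x 32 mm on the cradle, underside 28 mm above the axle, carrying the red pointer; origin on the axle at the stand's centre. Not to be touched by the robot. Gravity tips the whole cradle further with nominally 0.123 Nm per rad of tilt (0.105 to 0.151, hidden load).
- spoons: Six blue and red spoons clamped on the tray and a small brass block at its +y end, all rigid with the cradle; origin as the tray's. Hidden mass 0.18 to 0.29 kg; their offset gives a constant torque of 0.011 to 0.018 Nm towards negative tilt. Not to be touched by the robot.
- ballast: Dark steel ballast under the tray, rigid with the cradle: a cross strip with a 100 x 22 x 24 mm bar at each end, 100 mm either side of the axle; origin as the tray's. Not to be touched by the robot.
- handle (a joint): Handle angle relative to the cradle, rad, same axis and sense, 0 when square to the tray, range +-1.1. A torsion spring at the hub, 0.085 Nm/rad (damping 0.007 Nm s/rad), is its only link to the cradle. Handle angle from vertical = joint cradle + joint handle. The cradle leaves the +0.30 rest once the handle is brought to about vertical or past it. Released, it springs back square.
- grip (a point): Middle of the handle's orange crossbar: round, 18 mm diameter, 64 mm long along the stand's x, on a 16 x 6 mm steel blade. At handle angle a from vertical it lies 160 sin(a) mm towards the stand's -y and 160 cos(a) mm above the axle (270 mm up when vertical). Grip from above, fingers closing along the stand's y; the bar can turn in the fingers.
- pointer_tip (a point): Near the tip of the red upright pointer on the arc side of the cradle, 150 mm from the axle, 131 mm to +x of the stand's centre; it points straight up when the cradle is level.
- marker_tab (a point): Middle of the green marker tab, 26 mm wide (along the arc) and 40 mm tall, 150 mm from the axle and 8 mm behind the pointer. It is clipped somewhere along the arc near the top.
- marker (a joint): Tilt in rad at which the marker tab is clipped, same axis and sense as joint cradle, -0.12 to +0.12: the pointer is centred on the tab when joint cradle equals joint marker, and within it up to 0.085 rad either way.
- pot: White plastic paint pot, 90 mm across, 75 mm tall, loose; origin under its centre. Bystander.
- lacquer: Amber lacquer bottle, 48 mm across, 120 mm tall, loose; origin under its centre. Bystander.
- jar: Glass jar with red cap, 76 mm across, 85 mm tall, loose; origin under its centre. Bystander.
- thinner: Blue can, 64 mm across, 150 mm tall, loose; origin under its centre. Bystander.
- brush: Brush lying on the table, 200 mm long. Bystander.
- spoon: Blue spoon lying on the table, 170 mm long. Bystander.

How it is judged:
On the way, in this order (a step that is already met when the one before it is completed fails the run):
1. the pointer is kept within the green tab for 5 s on end (distance between pointer_tip and marker_tab below 0.015 m), for 5 s.
2. the cradle lies on the other rest (value of joint cradle below -0.28 rad), for 0.3 s.
At the end, for the whole second after the job is handed in: The cradle rests on the other rest (tilt below -0.28 rad) and is still (under 0.05 rad/s), the handle is released and the marker tab is where it was (5 mm) (value of joint cradle below -0.28 rad and angular speed of tray below 0.05 rad/s and distance of marker_tab from where it was at the start of the episode below 0.005 m); the robot touches nothing.
It fails at once if the robot touches the tray, pointer, spoons or ballast (over 1 N) (contact force between any of the arm, the fingers and tray above 1 N or contact force between any of the arm, the fingers and spoons above 1 N or contact force between any of the arm, the fingers and ballast above 1 N).
It fails at once if the cradle is banged on a rest (reaches it at over 0.45 rad/s) ((value of joint cradle below -0.25 rad and velocity of joint cradle below -0.45 rad/s) or (value of joint cradle above 0.25 rad and velocity of joint cradle above 0.45 rad/s)).
It fails at once if the marker tab is moved (distance of marker_tab from where it was at the start of the episode above 0.01 m).
It fails at once if a bystander is pushed away or knocked over (distance of any of pot, lacquer, jar, thinner from where it was at the start of the episode above 0.02 m or distance of any of brush, spoon from where it was at the start of the episode above 0.04 m).
It also fails if it takes over 54 s, if anything falls off the work surface, if the arm or the gripper's body presses on something with over 40 N, if the wrist force passes 120 N, or if a joint passes its speed limit or range.

ROBOT

A 7-joint arm with a two-finger parallel gripper is mounted at the origin on the work surface. World frame = base frame: x ahead of the robot, y to its left, z up, the work surface at z = 0. Lengths are in m, angles in rad, forces in N, time in s.
With the tool pointing down it reaches from about 0.4 to 0.85 m from the base axis. Payload 10.4 kg.
Tool frame: the origin (TCP) lies at the very end of the fingers, on their centre line; the grasp point (between the pads) lies 19 mm behind it; z points along the fingers, y is the line along which they close (so a half turn about z gives the same grasp; the last joint's range is limited). The gripper opens to 87 mm and grips with 3 to 60 N. Pads are 19 mm wide; open, the fingers measure 117 mm over their backs; the gripper's body (75 mm by 190 mm) begins 51 mm behind the grasp point.
Start: joints at [-1.278, 0.332, -0.065, 1.46, 0.022, 1.35, -0.088], TCP at [0.194, 0.594, 0.223] pointing down, gripper open.
Joint ranges: [-2.6, 2.6], [-0.5, 2.12], [-1.47, 1.34], [0.16, 2.42], [-1.27, 4.41], [0.06, 2.06], [-2.6, 2.6]. Speed limits (rad/s): [2.22, 2.22, 2.79, 2.79, 3.14, 3.14, 3.14].

INTERFACE

Orientations are given as a unit quaternion [x, y, z, w].
In Python, from bench import status, camera, order gives the robot as it stands.
- The arm moves only by the tool jog_arm, never from a script. Its argument "plan" is a list of rows, each a list of 7 numbers: the turn, a rotation vector about the tool's x, y, z in rad, then the shift along the tool's x, y, z in mm, then the opening, from -1 (shut) to 1 (fully open). A call has 1 to 12 rows; each row is the pose to reach, as a shift and turn from the pose commanded when the call began, along the tool's axes at that moment; what a row does not reach only later rows make up. A row lasts 1/10 s, in which the tool goes at most 50 mm and 8.59 degrees, less where a joint would pass 70% of its speed; a pose out of reach is approached as far as the arm can. A call with a gripper value outside its range is refused whole. The fingers move at their own pace and stop on an object; "squeeze" is the grip in N (left out, the last holds). Time passes only in rows, so rows that repeat a pose let the fingers close. It gives the time, the measured TCP pose, the force, the opening and the grip force at its end, in the units of the state.
- status.read_state(): the state, without advancing time (a new reading comes with each control period).
- camera(name): name is "side" or "top" or "wrist"; returns a dict with "image" (400x640x3 uint8, red, green, blue), "z_map" (400x640 float32, m along the optical axis (not along the pixel's ray), 0 where there is no reading), "fx", "fy", "cx", "cy" (pixels), "world_from_camera" (4x4, takes a point from camera to world coordinates); the wrist camera has in their place "mount" (4x4, takes a point from camera to tool coordinates, whose origin is the TCP and whose axes are the flange's). Camera axes: x right, y down, z forward; pixel columns grow to the right and rows downward; lengths in m; the calibration is good to about 2 mm. The wrist camera is an equidistant fisheye: a pixel r from the principal point sees the ray r / f radians off the axis. A picture is of the moment at which its call begins: read the wrist's pose just before it.
- order.close_job(): hands the job in; it is judged then, once.
The state is a dict: "time": time; "joint_positions": joint angles; "joint_vel": joint speeds; "joint_torque": joint torques, N m; "ee_pos": TCP position; "eef_rot": TCP orientation; "ft_force": force on the tool from outside, world axes, zero at the start; "torque": the same for the moment, N m; "width": finger opening in m; "grip_force": force on a finger pad.
Only numpy, scipy, OpenCV 4.12 (cv2) and the standard library are available. Lean on these libraries where they do the work, as an engineer would, in place of code of your own. Each camera call takes 0.05 s, during which the arm holds its last target. There are 200 camera calls.

## Working session

There is one attempt and no reset: what is moved stays moved. The work goes in short steps, Python scripts to look and compute and a tool call to move; the robot and the scene stay as the last step left them, time stands still between calls to the robot, and variables do not carry over. Pictures are saved under pics/ and viewed, at most 13 in all, crops included, and the job is handed in when it is done.

Besides the shell and the picture viewer there is one more tool, called as name(argument=value, ...), one argument or row to a line, values as JSON. jog_arm: Moves the arm, as the interface text tells. Its arguments: {"type":"object","properties":{"plan":{"type":"array"},"squeeze":{"type":"number"}},"required":["plan"]}

```bash
mkdir -p pics; ls
python3 - <<'E'
from bench import status, camera, order
import cv2,numpy as np
print(status.read_state())
for n in ["top","side"]:
    c=camera(n); cv2.imwrite(f"pics/{n}0.png",c["image"][:,:,::-1]); np.savez(f"{n}0.npz",**c)
    print(n,c["fx"],c["fy"],c["cx"],c["cy"],np.round(c["world_from_camera"],3).tolist())
E
```

```text
pics
{'time': 0.0, 'joint_positions': array([-1.27757351,  0.33286937, -0.06468769,  1.46094428,  0.02158516,
        1.34987814, -0.08851729]), 'joint_vel': array([ 2.03902132e-04,  9.97654801e-04, -1.21663989e-03, -2.02038555e-03,
       -5.06847850e-05, -9.75564150e-04, -7.45209940e-04]), 'joint_torque': array([-2.33155624e-04, -6.23278069e+01,  2.44907301e-02, -3.89888978e+01,
       -6.13534916e-02,  4.00989444e-02,  1.53819396e-04]), 'ee_pos': array([0.19401288, 0.59372243, 0.22175404]), 'eef_rot': array([ 1.57261403e-01,  9.87556762e-01, -6.97206319e-04, -8.35999296e-05]), 'ft_force': array([-0.33375332,  0.71538787,  0.36083889]), 'torque': array([0.06663762, 0.05300511, 0.0164006 ]), 'grip_force': 0.0, 'width': 0.08693255797551748}
top 494.12292804878706 494.12292804878706 319.62355091303795 198.5493548276953 [[-0.063, -0.977, 0.204, 0.277], [-0.998, 0.062, -0.011, -0.006], [-0.002, -0.205, -0.979, 1.453], [0.0, 0.0, 0.0, 1.0]]
side 492.8308841503145 492.8308841503145 317.04597983202035 205.8684269680143 [[0.991, -0.092, 0.096, 0.396], [-0.132, -0.736, 0.664, -0.963], [0.01, -0.671, -0.742, 1.269], [0.0, 0.0, 0.0, 1.0]]
```

View pics/top0.png

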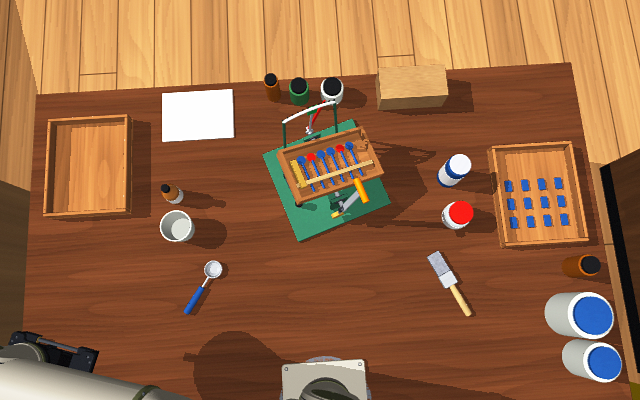

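View pics/side0.png

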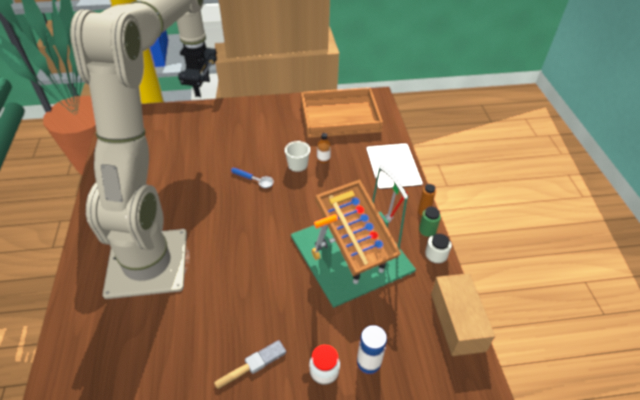

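The top view shows the green stand (corners about (263,155), (350,120), (391,205), (299,241)). The orange crossbar is near (360,190), the red pointer near (315,118) and the arc above it. In the side view the pointer is at about (393,205).

```bash
cat > h.py <<'E'
import numpy as np,cv2
def cloud(c):
    v,u=np.mgrid[:400,:640]; z=c["z_map"]
    P=np.stack([(u-c["cx"])/c["fx"]*z,(v-c["cy"])/c["fy"]*z,z,np.ones_like(z)],-1)
    return (P@np.asarray(c["world_from_camera"]).T)[...,:3]
def proj(c,P):
    T=np.linalg.inv(c["world_from_camera"]); Q=np.atleast_2d(P)@T[:3,:3].T+T[:3,3]
    return np.stack([Q[:,0]/Q[:,2]*c["fx"]+c["cx"],Q[:,1]/Q[:,2]*c["fy"]+c["cy"]],-1)
def hsv(c): return cv2.cvtColor(c["image"],cv2.COLOR_RGB2HSV)
E
python3 - <<'E'
from h import *
for n in ["top","side"]:
    c=dict(np.load(f"{n}0.npz")); W=cloud(c); H=hsv(c)
    m=(c["z_map"]>0)&(abs(W[...,2]-.014)<.006)&(H[...,0]>60)&(H[...,0]<95)&(H[...,1]>90)&(W[...,0]>.3)&(W[...,0]<.9)&(abs(W[...,1])<.35)
    r=cv2.minAreaRect((W[m][:,:2]*1000).astype(np.float32)); print(n,m.sum(),r,np.median(W[m][:,2]))
    for nm,lo,hi in [("orange",8,20),("red",0,5)]:
        m=(H[...,0]>=lo)&(H[...,0]<=hi)&(H[...,1]>215)&(H[...,2]>120)&(W[...,2]>.15)&(abs(W[...,1])<.3)&(W[...,0]>.3)&(W[...,0]<.9)
        k,l,s,ce=cv2.connectedComponentsWithStats(m.astype(np.uint8))
        for i in range(1,k):
            if s[i,4]>5: print(nm,s[i],ce[i],W[l==i].mean(0).round(3),W[l==i].min(0).round(3),W[l==i].max(0).round(3))
    crop=(slice(90,230),slice(250,400)) if n=="top" else (slice(150,310),slice(280,430))
    cv2.imwrite(f"pics/{n}c.png",cv2.resize(c["image"][crop][:,:,::-1],None,fx=3.5,fy=3.5,interpolation=cv2.INTER_CUBIC))
E
```

```text
top 3446 ((699.4967041015625, -22.6942138671875), (418.0508728027344, 298.14971923828125), 19.26275634765625) 0.01401624741219043
orange [356 178  13  25  78] [362.66666667 191.05128205] [ 0.536 -0.126  0.271] [ 0.508 -0.137  0.263] [ 0.569 -0.112  0.279]
orange [353 180   7  14  17] [355.82352941 185.88235294] [ 0.55  -0.11   0.269] [ 0.532 -0.117  0.265] [ 0.565 -0.104  0.273]
red [313 108   9  14  41] [316.3902439  113.90243902] [ 0.771 -0.026  0.2  ] [ 0.765 -0.039  0.16 ] [ 0.775 -0.016  0.239]
red [307 153   9   9  56] [310.69642857 156.625     ] [ 0.663 -0.004  0.164] [ 0.65  -0.016  0.15 ] [0.675 0.007 0.171]
side 2892 ((694.2556762695312, -28.276412963867188), (401.7051086425781, 301.83050537109375), 18.855243682861328) 0.015691471559389547
orange [315 215  21  12  81] [325.86419753 221.2345679 ] [ 0.541 -0.127  0.272] [ 0.512 -0.139  0.264] [ 0.568 -0.112  0.278]
red [358 207   5   6  20] [360.35 209.1 ] [ 0.666 -0.005  0.167] [ 0.661 -0.013  0.162] [0.673 0.004 0.173]
```

View pics/topc.png

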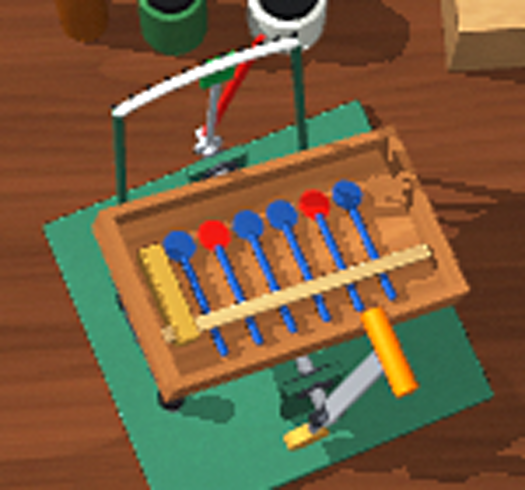

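View pics/sidec.png

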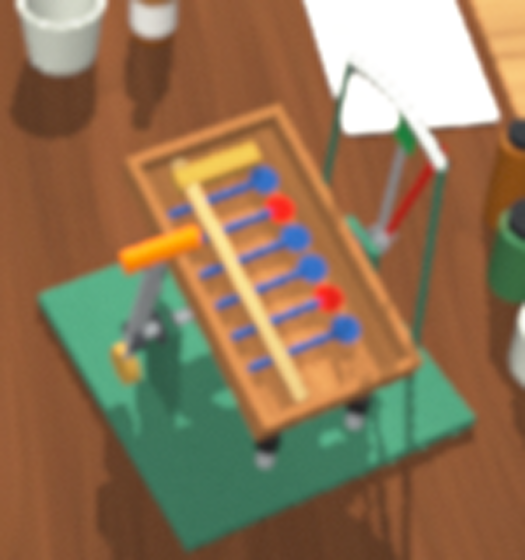

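The crops show the green tab at top px ≈ (311,110) and side px ≈ (396,189). The pointer leans to the -y side, and the orange bar is clearly visible from both cameras.

```bash
cat >> h.py <<'E'
YAW=0.333; O=np.array([0.637,-0.043,0.])
def w(p,yaw=None,o=None):
    y=YAW if yaw is None else yaw
    R=np.array([[np.cos(y),-np.sin(y),0],[np.sin(y),np.cos(y),0],[0,0,1]])
    return np.atleast_2d(p)@R.T+(O if o is None else o)
def rad(x,r,a): return np.array([x,-r*np.sin(a),.11+r*np.cos(a)])
E
python3 - <<'E'
from h import *
from scipy.optimize import minimize
R=np.array([[np.cos(YAW),-np.sin(YAW),0],[np.sin(YAW),np.cos(YAW),0],[0,0,1]])
for n in ["top","side"]:
    c=dict(np.load(f"{n}0.npz")); W=cloud(c); H=hsv(c)
    m=(c["z_map"]>0)&(abs(W[...,2]-.014)<.006)&(H[...,0]>60)&(H[...,0]<95)&(H[...,1]>90)
    L=(W[m]-O)@R; L=L[(abs(L[:,0])<.17)&(abs(L[:,1])<.18)]
    r=cv2.minAreaRect((L[:,:2]*1000).astype(np.float32)); print(n,"base in stand frame",r, np.percentile(L,[.3,99.7],axis=0)[:,:2].round(4))
    m=(H[...,0]>=8)&(H[...,0]<=22)&(H[...,1]>200)&(W[...,2]>.25)&(abs(W[...,1])<.3)&(W[...,0]>.45)&(W[...,0]<.6)
    L=(W[m]-O)@R; print("bar",L.min(0),L.max(0),L.mean(0), "yaw err",np.polyfit(L[:,0],L[:,1],1)[0])
    print("pred pointer .3 r=.15,.12,.06",proj(c,w([rad(.131,r,.3) for r in(.15,.12,.06)])).round(1).tolist())
    for a in(-.12,0,.12):print("tab",a,proj(c,w(rad(.139,.15,a))).round(1))
    V=proj(c,w(rad(.139,.15,0)))[0].astype(int)
    win=np.s_[V[1]-14:V[1]+22,V[0]-22:V[0]+22]; h=H[win].astype(int); Lw=(W[win]-O)@R
    g=(h[...,0]>50)&(h[...,0]<90)&(h[...,1]>150)&(Lw[...,2]>.2)
    v,u=np.nonzero(g); 
    print("green px",g.sum(),u.mean()+win[1].start,v.mean()+win[0].start,"stand",Lw[g].mean(0).round(4),Lw[g].min(0).round(3),Lw[g].max(0).round(3))
    r=((h[...,0]<6)|(h[...,0]>174))&(h[...,1]>180)&(Lw[...,0]>.1)&(Lw[...,2]>.1)
    print("red",r.sum(),"stand",Lw[r].mean(0).round(4),"ang",np.arctan2(-Lw[r][:,1],Lw[r][:,2]-.11).mean())
E
```

```text
top base in stand frame ((1.7516632080078125, -1.4918670654296875), (290.0321044921875, 298.19903564453125), 0.14567744731903076) [[-0.1426 -0.1494]
 [ 0.1454  0.1473]]
bar [-0.14970533 -0.05131316  0.26332524] [-0.08673307 -0.03382155  0.27895222] [-0.11860325 -0.04220239  0.27137618] yaw err -0.006343083268478667
pred pointer .3 r=.15,.12,.06 [[322.3, 104.2], [319.2, 109.7], [313.3, 120.0]]
tab -0.12 [[298.7 109.5]]
tab 0 [[305.2 106.8]]
tab 0.12 [[311.7 104.4]]
green px 35 307.48571428571427 113.34285714285714 stand [0.1224 0.0005 0.2539] [ 0.113 -0.024  0.24 ] [0.126 0.07  0.282]
red 59 stand [ 0.1318 -0.0281  0.2021] ang 0.29778204829756244
side base in stand frame ((1.991546630859375, -3.9561004638671875), (287.19775390625, 302.6338806152344), 0.2283003181219101) [[-0.141  -0.1538]
 [ 0.1427  0.1415]]
bar [-0.14786459 -0.05449927  0.26062925] [-0.08631568 -0.03643082  0.27975155] [-0.11757958 -0.04680691  0.27253686] yaw err -0.03092637746435893
pred pointer .3 r=.15,.12,.06 [[402.8, 195.0], [399.7, 199.8], [393.9, 208.9]]
tab -0.12 [[393.5 178.8]]
tab 0 [[396.9 182.5]]
tab 0.12 [[400.3 186.7]]
green px 13 395.46153846153845 188.6153846153846 stand [ 0.1256 -0.0143  0.2539] [ 0.123 -0.023  0.248] [ 0.127 -0.007  0.26 ]
red 18 stand [ 0.1343 -0.0346  0.2181] ang 0.30896153805504034
```

```bash
cat >> h.py <<'E'
from scipy.spatial.transform import Rotation as Ro
def Rtool(t): # tool x=-ex, y=ey, z down, tilted by t about stand x
    B=np.array([[-1,0,0],[0,1,0],[0,0,-1.]])
    S=Ro.from_euler('z',YAW)
    return S*Ro.from_euler('x',t)*Ro.from_matrix(B)
def rel(p0,q0,p1,R1): # row from pose0
    R0=Ro.from_quat(q0); return np.r_[(R0.inv()*R1).as_rotvec().round(3),(R0.inv().apply(p1-p0)*1000).round(1)]
def tcp(a,t,d=.012,x=-.1185): # TCP for handle angle a with tool tilt t, d below bar centre along tool
    return w(rad(x,.16,a))[0]+Rtool(t).apply([0,0,d])
E
python3 - <<'E'
from h import *
from bench import status
s=status.read_state(); p=s["ee_pos"];q=s["eef_rot"]
up=p+[0,0,.15]; print(rel(p,q,up,Ro.from_quat(q)))
T=tcp(.3,.2); pre=T+[0,0,.07]; print(T,pre,rel(p,q,pre,Rtool(.2)), rel(pre,Rtool(.2).as_quat(),T,Rtool(.2)))
c=dict(np.load("top0.npz")); W=cloud(c);H=hsv(c); L=w(np.zeros(3)) 
Rm=Ro.from_euler('z',YAW).as_matrix(); L=(W-O)@Rm
for n in("top","side"):
    c=dict(np.load(n+"0.npz"));H=hsv(c);L=(cloud(c)-O)@Rm
    g=(H[...,0]>50)&(H[...,0]<90)&(H[...,1]>130)&(L[...,2]>.225)&(abs(L[...,1])<.05)&(L[...,0]>.1)&(L[...,0]<.145)
    P=L[g]; an=np.arctan2(-P[:,1],P[:,2]-.11); v,u=np.nonzero(g); print(n,g.sum(),u.mean(),v.mean(),P.mean(0),an.mean(),np.percentile(an,[2,50,98]))
    print([proj(c,w(rad(.123,.15,a))).round(1).tolist() for a in(0,.1)])
E
```

```text
[   0.     0.     0.    -0.    -0.2 -150. ]
[ 0.53968632 -0.12416795  0.25109304] [ 0.53968632 -0.12416795  0.32109304] [-1.940e-01  6.500e-02 -6.470e-01 -5.515e+02 -5.752e+02 -9.850e+01] [  0.    0.    0.    0.  -13.9  68.6]
top 32 311.65625 111.1875 [ 0.12389552 -0.01160405  0.25343198] 0.08064867220073041 [-0.00907502  0.08409145  0.16375525]
[[[307.6, 112.2]], [[313.0, 110.2]]]
side 17 395.52941176470586 188.88235294117646 [ 0.12579821 -0.01458319  0.25295343] 0.10164191648618878 [0.05069881 0.0982244  0.15688998]
[[[392.3, 184.2]], [[395.1, 187.7]]]
```

jog_arm(
  plan=[
    [0,0,0,0,0,-50,1],
    [0,0,0,0,0,-100,1],
    [0,0,0,0,0,-150,1],
    [-0.1,0.03,-0.33,-275,-288,-150,1],
    [-0.1,0.03,-0.33,-275,-288,-150,1],
    [-0.1,0.03,-0.33,-275,-288,-150,1],
    [-0.1,0.03,-0.33,-275,-288,-150,1],
    [-0.1,0.03,-0.33,-275,-288,-150,1],
    [-0.194,0.065,-0.647,-551,-575,-150,1],
    [-0.194,0.065,-0.647,-551,-575,-150,1],
    [-0.194,0.065,-0.647,-551,-575,-150,1],
    [-0.194,0.065,-0.647,-551,-575,-150,1],
  ],
)

```text
time: 1.3
ee_pos: [0.3814, 0.2039, 0.3725]
eef_rot: [-0.166, 0.981, 0.1, -0.016]
ft_force: [0.8, 0.1, -0.8]
width: 0.0873
grip_force: 0.0
```

Run:
```python
from h import *
from bench import status
s=status.read_state(); p=s["ee_pos"];q=s["eef_rot"]
T=tcp(.3,.2); print(s["time"],p,rel(p,q,T+[0,0,.07],Rtool(.2)))
```

```text
1.3 [0.3813973  0.2039479  0.37245523] [ 3.000e-03  0.000e+00  3.000e-03 -4.140e+01 -3.649e+02 -2.250e+01]
```

jog_arm(
  plan=[
    [0,0,0,-41,-365,-22,1],
    [0,0,0,-41,-365,-22,1],
    [0,0,0,-41,-365,-22,1],
    [0,0,0,-41,-365,-22,1],
    [0,0,0,-41,-365,-22,1],
    [0,0,0,-41,-365,-22,1],
    [0,0,0,-41,-365,-22,1],
    [0,0,0,-41,-365,-22,1],
    [0,0,0,-41,-365,-22,1],
    [0,0,0,-41,-365,-22,1],
    [0,0,0,-41,-365,-22,1],
    [0,0,0,-41,-365,-22,1],
  ],
)

```text
time: 2.5
ee_pos: [0.5381, -0.1209, 0.3217]
eef_rot: [-0.166, 0.981, 0.099, -0.016]
ft_force: [0.1, 0.1, 0.6]
width: 0.0868
grip_force: 0.0
```

Run:
```python
from h import *
from bench import status,camera
s=status.read_state(); p=s["ee_pos"];q=s["eef_rot"]
T=tcp(.3,.2); print(s["time"],p,rel(p,q,T,Rtool(.2)))
I=[]
for n in("top","side"):
    c=camera(n); np.savez(n+"1.npz",**c); I.append(c["image"][80:280,230:480])
cv2.imwrite("pics/ts1.png",cv2.resize(np.hstack(I)[:,:,::-1],None,fx=1.6,fy=1.6))
```

```text
2.5 [ 0.53806238 -0.12086835  0.32173415] [ 2.00e-03  1.00e-03  3.00e-03 -3.00e-01 -1.77e+01  6.85e+01]
```

View pics/ts1.png

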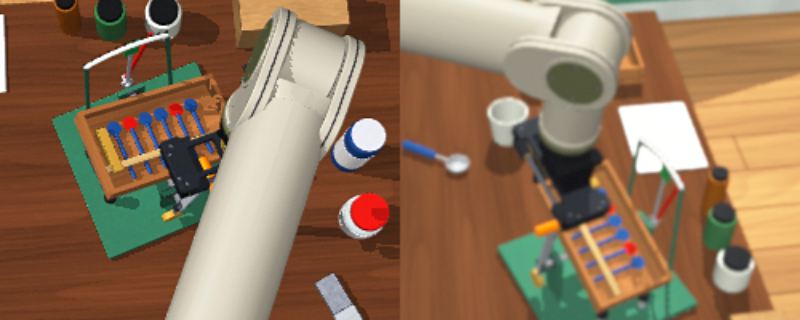

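The picture shows the gripper above the handle. The pointer and tab are still visible to both cameras. Next I descend and close.

jog_arm(
  plan=[
    [0,0,0,0,-8,30,1],
    [0,0,0,0,-16,55,1],
    [0,0,0,0,-16,68,1],
    [0,0,0,0,-16,68,1],
    [0,0,0,0,-16,68,0],
    [0,0,0,0,-16,68,-0.4],
    [0,0,0,0,-16,68,-1],
    [0,0,0,0,-16,68,-1],
    [0,0,0,0,-16,68,-1],
    [0,0,0,0,-16,68,-1],
    [0,0,0,0,-16,68,-1],
  ],
  squeeze=12,
)

```text
time: 3.7
ee_pos: [0.5388, -0.1241, 0.2515]
eef_rot: [-0.165, 0.981, 0.099, -0.017]
ft_force: [0.4, 0.1, 0.0]
width: 0.0388
grip_force: 0.0
```

```bash
cat >> h.py <<'E'
Rm=Ro.from_euler('z',YAW).as_matrix()
def bar_a(s,d=.012): # handle angle from TCP
    b=np.asarray(s["ee_pos"])-Ro.from_quat(s["eef_rot"]).apply([0,0,d]); L=(b-O)@Rm
    return np.arctan2(-L[1],L[2]-.11),np.hypot(L[1],L[2]-.11),L
def theta(c): # cradle tilt from red pointer pixels
    H=hsv(c).astype(int); g=np.linspace(-.36,.36,73)
    base=proj(c,w(rad(.131,.0,0)))[0]; 
    v,u=np.mgrid[:400,:640]
    tips=proj(c,w([rad(.131,.165,a) for a in g]))
    poly=cv2.convexHull(np.vstack([tips,proj(c,w([rad(.131,.035,a) for a in g]))]).astype(np.float32))
    M=np.zeros((400,640),np.uint8); cv2.fillConvexPoly(M,poly.astype(np.int32),1)
    m=(M>0)&((H[...,0]<7)|(H[...,0]>173))&(H[...,1]>150)&(H[...,2]>70)
    v,u=np.nonzero(m)
    if len(u)<8: return np.nan,len(u)
    # best angle: min distance of red pixels to projected pointer line
    d=[]
    gf=np.linspace(-.36,.36,361)
    for a in gf:
        A,B=proj(c,w([rad(.131,.03,a),rad(.131,.16,a)])); n=np.array([B[1]-A[1],A[0]-B[0]]); n/=np.linalg.norm(n)
        d.append((np.minimum(abs((u-A[0])*n[0]+(v-A[1])*n[1]),3)**2).mean())
    return gf[np.argmin(d)],len(u)
E
python3 - <<'E'
from h import *
from bench import status,camera
s=status.read_state(); print(s["time"],s["width"],s["grip_force"],s["ft_force"],bar_a(s))
print(rel(s["ee_pos"],s["eef_rot"],tcp(.3,.2),Rtool(.2)))
for n in("top","side"):
    print(n,theta(camera(n)),theta(dict(np.load(n+"0.npz"))))
E
```

```text
3.7 0.038775069467028 0.0 [0.37697443 0.11857711 0.03222496] (np.float64(0.2972010955952888), np.float64(0.16026209090810148), array([-0.11928894, -0.04693198,  0.26323618]))
[ 0.001  0.     0.    -0.8   -0.4    0.3  ]
top (np.float64(0.28200000000000003), 55) (np.float64(0.28200000000000003), 56)
side (np.float64(0.32000000000000006), 42) (np.float64(0.32000000000000006), 42)
```

jog_arm(
  plan=[
    [0,0,0,0,0,0,-1],
    [0,0,0,0,0,0,-1],
    [0,0,0,0,0,0,-1],
    [0,0,0,0,0,0,-1],
    [0,0,0,0,0,0,-1],
    [0,0,0,0,0,0,-1],
  ],
)

```text
time: 4.4
ee_pos: [0.5388, -0.1241, 0.2514]
eef_rot: [-0.165, 0.981, 0.099, -0.017]
ft_force: [-0.0, -0.1, -0.7]
width: 0.018
grip_force: 12.0
```

```bash
cat > ctl.py <<'E'
# after each jog: propagate the planned rows, measure, plan the next rows. usage: ctl.py goal nrows [init]
import sys,pickle
from h import *
from bench import status,camera
I,KS,KG,T0,C,DH=.019,.085,.123,.0145,.02,.007
KAP=KG-KS; K1,K2=1.85,.58; BIAS=dict(top=.018,side=-.020); TILT=.2; VREF=.18
S=lambda a: Rtool(TILT).inv().apply(tcp(a,TILT))[1:]*1000
def step(x,a,ad,h):
    th,om,d=x; acc=(KAP*th-T0+d+KS*a-(C+DH)*om+DH*ad)/I
    om+=acc*h; th+=om*h
    if th>.3: th,om=.3,min(om,0)
    if th<-.3: th,om=-.3,max(om,0)
    return np.array([th,om,d])
def run(x,P,a0,a1,T):
    n=10; h=T/n
    for i in range(n):
        x=step(x,a0+(a1-a0)*(i+.5)/n,(a1-a0)/T,h)
        F=np.eye(3); F[0,1]=h; F[1]+=[KAP/I*h,-(C+DH)/I*h,h/I]
        if abs(x[0])>=.3: F=np.eye(3)
        P=F@P@F.T+np.diag([0,(.08)**2*h*.1,(.0015)**2*h])
    return x,P
goal=float(sys.argv[1]); N=int(sys.argv[2])
if len(sys.argv)>3: D=dict(x=np.array([.3,0,0]),P=np.diag([1e-5,1e-5,.003**2]),a=[.297],ref=.3,log=[])
else: D=pickle.load(open("d.pkl","rb"))
x,P,al=D["x"],D["P"],D["a"]
for a0,a1 in zip(al[:-1],al[1:]): x,P=run(x,P,a0,a1,.1)
a=al[-1]; pre=x.copy()
s=status.read_state(); ms=[]; am=bar_a(s)
for n in("top","side"):
    t0=status.read_state()["time"]; c=camera(n); z,cnt=theta(c); z+=BIAS[n]; ms.append((round(float(z),3),cnt))
    if np.isfinite(z):
        Hm=np.array([1,0,0]); K=P@Hm/(P[0,0]+.01**2)
        if not (x[0]>=.3 and z>.28): x=x+K*(z-x[0]); P=P-np.outer(K,Hm@P)
    x,P=run(x,P,a,a,.05)
D["log"].append((s["time"],x.copy(),am[0],ms))
print("t",s["time"],"tend",status.read_state()["time"],"a cmd/meas %.3f %.3f r %.4f"%(a,am[0],am[1]),"pred",pre.round(3),"meas",ms,"est",x.round(4),"F",np.round(s["ft_force"],1),"w",round(s["width"],4))
# plan
y=x.copy(); ref=D["ref"]; seq=[a]; base=S(a); rows=[]
for k in range(N):
    v=np.clip((goal-ref)/.1,-VREF,VREF); ref+=v*.1
    u=(T0-y[2]-KAP*ref)/KS-K1*(y[0]-ref)-K2*(y[1]-v)+(C+DH)/KS*v
    u=np.clip(u,max(-.12,seq[-1]-.14),min(.6,seq[-1]+.14))
    r=np.round(S(u)-base); g=np.linspace(-.2,.7,1801); # a realised by the rounded row
    rows.append([0,0,0,0,int(r[0]),int(r[1]),-1]); y,_=run(y,P,seq[-1],u,.1); seq.append(float(u))
D.update(x=x,P=P,a=seq,ref=ref); pickle.dump(D,open("d.pkl","wb"))
print(rows); print("a",np.round(seq,3),"ref %.3f"%ref,"end",y.round(3))
E
python3 ctl.py 0.09 5 init
```

```text
t 4.4 tend 4.5 a cmd/meas 0.297 0.297 r 0.1602 pred [0.3 0.  0. ] meas [(0.3, 57), (0.3, 42)] est [0.3 0.  0. ] F [-0.  -0.1 -0.7] w 0.018
[[0, 0, 0, 0, 22, -1, -1], [0, 0, 0, 0, 45, 2, -1], [0, 0, 0, 0, 66, 7, -1], [0, 0, 0, 0, 66, 7, -1], [0, 0, 0, 0, 65, 7, -1]]
a [ 0.297  0.157  0.017 -0.12  -0.12  -0.116] ref 0.210 end [ 0.259 -0.211  0.   ]
```

jog_arm(
  plan=[
    [0,0,0,0,22,-1,-1],
    [0,0,0,0,45,2,-1],
    [0,0,0,0,66,7,-1],
    [0,0,0,0,66,7,-1],
    [0,0,0,0,65,7,-1],
  ],
)

```text
time: 5.0
ee_pos: [0.5176, -0.0623, 0.2583]
eef_rot: [-0.166, 0.981, 0.099, -0.016]
ft_force: [-2.7, 0.3, 7.6]
width: 0.0176
grip_force: 12.0
```

```bash
python3 ctl.py 0.09 5
```

```text
t 5.0 tend 5.1 a cmd/meas -0.116 -0.114 r 0.1611 pred [ 0.259 -0.211  0.   ] meas [(0.282, 52), (0.274, 55)] est [ 0.2611 -0.1695  0.0039] F [-2.7  0.3  7.6] w 0.0176
[[0, 0, 0, 0, 1, 0, -1], [0, 0, 0, 0, 1, 0, -1], [0, 0, 0, 0, -4, -1, -1], [0, 0, 0, 0, -8, -3, -1], [0, 0, 0, 0, -12, -3, -1]]
a [-0.116 -0.12  -0.12  -0.09  -0.061 -0.036] ref 0.120 end [ 0.145 -0.256  0.004]
```

jog_arm(
  plan=[
    [0,0,0,0,1,0,-1],
    [0,0,0,0,1,0,-1],
    [0,0,0,0,-4,-1,-1],
    [0,0,0,0,-8,-3,-1],
    [0,0,0,0,-12,-3,-1],
  ],
)

```text
time: 5.6
ee_pos: [0.522, -0.075, 0.2589]
eef_rot: [-0.165, 0.981, 0.099, -0.016]
ft_force: [-3.5, 0.4, 14.2]
width: 0.0176
grip_force: 12.0
```

```bash
python3 ctl.py 0.09 4
```

```text
t 5.6 tend 5.7 a cmd/meas -0.036 -0.031 r 0.1607 pred [ 0.145 -0.256  0.004] meas [(0.14, 17), (0.166, 44)] est [ 0.1364 -0.2284  0.0049] F [-3.5  0.4 14.2] w 0.0176
[[0, 0, 0, 0, -2, 0, -1], [0, 0, 0, 0, -14, -3, -1], [0, 0, 0, 0, -34, -4, -1], [0, 0, 0, 0, -31, -4, -1]]
a [-0.036 -0.025  0.056  0.181  0.158] ref 0.090 end [ 0.069 -0.062  0.005]
```

jog_arm(
  plan=[
    [0,0,0,0,-2,0,-1],
    [0,0,0,0,-14,-3,-1],
    [0,0,0,0,-34,-4,-1],
    [0,0,0,0,-31,-4,-1],
  ],
)

```text
time: 6.1
ee_pos: [0.5327, -0.1066, 0.2556]
eef_rot: [-0.163, 0.982, 0.098, -0.016]
ft_force: [1.7, -0.1, 4.9]
width: 0.0175
grip_force: 12.0
```

```bash
python3 ctl.py 0.09 4
```

```text
t 6.1 tend 6.2 a cmd/meas 0.158 0.178 r 0.1599 pred [ 0.069 -0.062  0.005] meas [(-0.022, 51), (-0.052, 9)] est [-4.430e-02 -2.283e-01 -2.000e-04] F [ 1.7 -0.1  4.9] w 0.0175
[[0, 0, 0, 0, -22, 1, -1], [0, 0, 0, 0, -44, 4, -1], [0, 0, 0, 0, -43, 4, -1], [0, 0, 0, 0, -33, 2, -1]]
a [0.158 0.298 0.438 0.426 0.363] ref 0.090 end [-0.051  0.14  -0.   ]
```

Run:
```python
from h import *
from bench import status,camera
I=[]
for n,(u0,v0) in dict(top=(260,80),side=(340,150)).items():
    c=camera(n); np.savez(n+"2.npz",**c); print(n,theta(c)); im=c["image"].copy()
    im=cv2.resize(im[v0:v0+80,u0:u0+80],None,fx=5,fy=5,interpolation=cv2.INTER_NEAREST)
    for a,col in((.09,(0,255,255)),(-.05,(255,0,255))):
        p=(proj(c,w([rad(.131,.03,a),rad(.131,.16,a)]))-[u0,v0]+.5)*5; cv2.line(im,*[tuple(int(k) for k in q) for q in p],col,1)
    I.append(im)
cv2.imwrite("pics/ts2.png",np.hstack(I)[:,:,::-1])
```

```text
top (np.float64(-0.066), 52)
side (np.float64(-0.064), 14)
```

View pics/ts2.png

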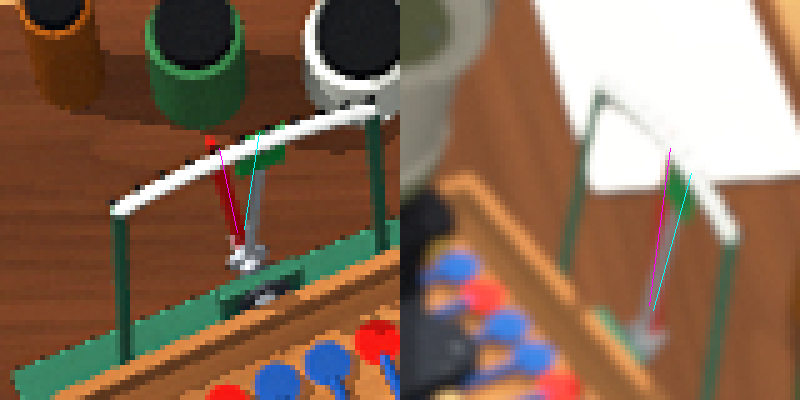

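The overlay confirms the measurement: the pointer (top crop ~(215,145)) has passed the tab (~(262,150)) and lies at about -0.06. The cradle is real and faster than modelled, so I catch it and then refit the model.

jog_arm(
  plan=[
    [0,0,0,0,-22,1,-1],
    [0,0,0,0,-44,4,-1],
    [0,0,0,0,-54,7,-1],
    [0,0,0,0,-54,7,-1],
  ],
)

```text
time: 6.7
ee_pos: [0.5488, -0.153, 0.2376]
eef_rot: [-0.164, 0.981, 0.099, -0.017]
ft_force: [1.5, -0.6, 2.2]
width: 0.0173
grip_force: 12.0
```

Run:
```python
from h import *
import pickle
from scipy.optimize import least_squares
from bench import status,camera
s=status.read_state(); t=s["time"]; z1=theta(camera("top")); z2=theta(camera("side")); print(t,bar_a(s)[0],z1,z2,s["ft_force"])
# history of a: knots
kt=[4.5,4.6,4.7,4.8,4.9,5.0,5.1,5.2,5.3,5.4,5.5,5.6,5.7,5.8,5.9,6.0,6.1,6.3,6.4,6.5,6.6,6.7,7.]
ka=[.297,.157,.017,-.12,-.12,-.116,-.116,-.12,-.12,-.09,-.061,-.036,-.036,-.025,.056,.181,.158,.158,.298,.438,.5,.5,.5]
Z=[(5.0,.282),(5.05,.274),(5.6,.140),(5.65,.166),(6.1,-.022),(6.15,-.052),(6.2,-.048),(6.25,-.084),(t,z1[0]+.018),(t+.05,z2[0]-.02)]
def sim(p,tt,full=False):
    kap,t0,lag=p; I=.019; x=np.array([.3,0.]); h=.005; T=4.5; out=[]; 
    ts=np.arange(4.5,t+.11,h); A=np.interp(ts-lag,kt,ka); Ad=np.gradient(A,h); X=[]
    for a,ad in zip(A,Ad):
        X.append(x.copy()); acc=(kap*x[0]-t0+.085*a-.027*x[1]+.007*ad)/I; x[1]+=acc*h; x[0]+=x[1]*h
        if x[0]>.3: x[0]=.3; x[1]=min(0,x[1])
    X=np.array(X); return X[-1] if full else np.interp(tt,ts,X[:,0])
zt,zv=np.array(Z).T
f=lambda p: np.r_[(sim(p,zt)-zv)/.01,(p[0]-.038)/.012,(p[1]-.0145)/.002,(p[2]-.05)/.05]
r=least_squares(f,[.038,.0145,.05],diff_step=1e-3,bounds=([.018,.010,0],[.068,.019,.25])); print(r.x,r.cost,(sim(r.x,zt)-zv).round(3),"now",sim(r.x,0,True))
```

```text
6.7 0.5077389583330847 (np.float64(-0.16599999999999998), 51) (np.float64(-0.12199999999999997), 40) [ 1.53694635 -0.56030537  2.15150403]
[0.04794919 0.01467914 0.11879308] 9.984424588340715 [ 0.005  0.006  0.008 -0.034 -0.004  0.011 -0.007  0.015 -0.    -0.003] now [-0.13784178  0.14453344]
```

```bash
cat > ctl.py <<'E'
# after each jog: propagate the planned rows, measure, plan the next rows. usage: ctl.py goal nrows [init]
import sys,pickle
from h import *
from bench import status,camera
I,KS,KAP,T0,DT,DH,LAG=.019,.085,.048,.0147,.027,.007,.12
K1,K2=1.9,.55; BIAS=dict(top=.018,side=-.020); TILT=.2; VREF=.2
S=lambda a: Rtool(TILT).inv().apply(tcp(a,TILT))[1:]*1000
def run(x,P,t,T,kt,ka):
    n=max(1,round(T/.01)); h=T/n
    A=lambda q: np.interp(q-LAG,kt,ka)
    for i in range(n):
        q=t+(i+.5)*h; a=A(q); ad=(A(q+.005)-A(q-.005))/.01; th,om,d=x
        om+=(KAP*th-T0+d+KS*a-DT*om+DH*ad)/I*h; th+=om*h
        if th>.3: th,om=.3,min(om,0)
        if th<-.3: th,om=-.3,max(om,0)
        x=np.array([th,om,d])
        F=np.eye(3); F[0,1]=h; F[1]+=[KAP/I*h,-DT/I*h,h/I]
        if abs(th)<.3: P=F@P@F.T+np.diag([0,.03**2*h,.002**2*h])
    return x,P
goal=float(sys.argv[1]); N=int(sys.argv[2])
s=status.read_state(); t=s["time"]; am=bar_a(s)
if len(sys.argv)>3: D=dict(t=t,x=np.array([-.138,.1445,0]),P=np.diag([1e-4,4e-3,2e-6]),kt=[6.3,6.4,6.5,6.6],ka=[.158,.298,.438,.5],ref=-.1)
else: D=pickle.load(open("d.pkl","rb"))
x,P,kt,ka=D["x"],D["P"],D["kt"],D["ka"]
if t>D["t"]: x,P=run(x,P,D["t"],t-D["t"],kt,ka)
pre=x.copy(); ms=[]
if len(sys.argv)<=3:
  for n in("top","side"):
    z,cnt=theta(camera(n)); z+=BIAS[n]; ms.append((round(float(z),3),cnt)); R=(.008 if n=="top" else .012) if cnt>25 else .02
    if np.isfinite(z):
        Hm=np.array([1,0,0]); K=P@Hm/(P[0,0]+R**2); x=x+K*(z-x[0]); P=P-np.outer(K,Hm@P)
    x,P=run(x,P,t,.05,kt,ka); t+=.05
print("t %.2f %.2f"%(t,status.read_state()["time"]),"a cmd/meas %.3f %.3f r %.4f"%(ka[-1],am[0],am[1]),"pred",pre.round(3),"meas",ms,"est",x.round(4),"F",np.round(s["ft_force"],1))
kt,ka=list(kt)+[t],list(ka)+[ka[-1]]; D["x"],D["P"],D["t"]=x.copy(),P,t
y=x; ref=D["ref"]; a0=ka[-1]; base=S(a0); rows=[]
for k in range(N):
    v=np.clip((goal-ref)/.1,-VREF,VREF); ref+=v*.1
    f,_=run(y,P,t,.18,kt,ka)
    u=(T0-f[2]-KAP*ref)/KS-K1*(f[0]-ref)-K2*(f[1]-v)+DT/KS*v
    u=float(np.clip(u,max(-.12,ka[-1]-.14),min(.58,ka[-1]+.14)))
    r=np.round(S(u)-base); rows.append([0,0,0,0,int(r[0]),int(r[1]),-1]); kt.append(t+.1); ka.append(u)
    y,_=run(y,P,t,.1,kt,ka); t+=.1
D.update(kt=kt,ka=ka,ref=ref); pickle.dump(D,open("d.pkl","wb"))
print(rows); print("a",np.round(ka[-N:],3),"ref %.3f"%ref,"end",y.round(3))
E
python3 ctl.py 0.09 4 init
```

```text
t 6.80 6.80 a cmd/meas 0.500 0.500 r 0.1595 pred [-0.138  0.144  0.   ] meas [] est [-0.138   0.1445  0.    ] F [ 0.8 -0.2  0.6]
[[0, 0, 0, 0, 22, -5, -1], [0, 0, 0, 0, 38, -7, -1], [0, 0, 0, 0, 36, -7, -1], [0, 0, 0, 0, 39, -7, -1]]
a [0.36  0.259 0.273 0.253] ref -0.020 end [-0.047  0.22   0.   ]
```

jog_arm(
  plan=[
    [0,0,0,0,22,-5,-1],
    [0,0,0,0,38,-7,-1],
    [0,0,0,0,36,-7,-1],
    [0,0,0,0,39,-7,-1],
  ],
)

```text
time: 7.2
ee_pos: [0.5362, -0.1171, 0.2533]
eef_rot: [-0.165, 0.981, 0.099, -0.016]
ft_force: [-1.3, -1.7, 4.8]
width: 0.0177
grip_force: 12.0
```

```bash
python3 ctl.py 0.09 4
```

```text
t 7.30 7.30 a cmd/meas 0.253 0.249 r 0.1600 pred [-0.047  0.22   0.   ] meas [(-0.146, 50), (-0.148, 41)] est [-0.1378  0.0212 -0.0015] F [-1.3 -1.7  4.8]
[[0, 0, 0, 0, -22, 3, -1], [0, 0, 0, 0, -44, 9, -1], [0, 0, 0, 0, -34, 6, -1], [0, 0, 0, 0, -27, 4, -1]]
a [0.393 0.533 0.471 0.426] ref 0.060 end [-0.099  0.251 -0.001]
```

```bash
cat > fit.py <<'E'
from h import *
import json,sys
from scipy.optimize import least_squares
import pickle
D=pickle.load(open("d.pkl","rb"))
kt0=[4.5,4.6,4.7,4.8,4.9,5.0,5.1,5.2,5.3,5.4,5.5,5.6,5.7,5.8,5.9,6.0,6.1]
ka0=[.297,.157,.017,-.12,-.12,-.116,-.116,-.12,-.12,-.09,-.061,-.036,-.036,-.025,.056,.181,.158]
kt=np.r_[kt0,D["kt"]];ka=np.r_[ka0,D["ka"]]
Z=[(5.0,.282),(5.05,.274),(5.6,.140),(6.1,-.022),(6.15,-.052),(6.2,-.048),(6.25,-.084),(6.7,-.148),(6.75,-.142),(7.2,-.146),(7.25,-.148)]+[z for z in D.get("Z",[]) if z[0]>7.27]
zt,zv=np.array(Z).T; te=D["t"]
def sim(p,tt,full=False):
    kap,t0,lag,off=p; x=np.array([.3,0.]); h=.005; ts=np.arange(4.5,te+h,h); A=np.interp(ts-lag,kt,ka); Ad=np.gradient(A,h); X=[]
    for a,ad in zip(A+off,Ad):
        X.append(x.copy()); x[1]+=(kap*x[0]-t0+.085*a-.027*x[1]+.007*ad)/.019*h; x[0]+=x[1]*h
        if abs(x[0])>.3: x[0]=np.sign(x[0])*.3; x[1]=0
    X=np.array(X); return X[-1] if full else np.interp(tt,ts,X[:,0])
pr=np.array([.038,.0145,.05,0]);sg=np.array([.014,.002,.06,.02])
f=lambda p: np.r_[(sim(p,zt)-zv)/.01,(p-pr)/sg]
b=min((least_squares(f,[k,.0145,l,0],diff_step=1e-3,x_scale=sg,loss="soft_l1") for k in(.03,.05) for l in(.03,.12)),key=lambda r:r.cost)
print(b.x.round(4),b.cost,(sim(b.x,zt)-zv).round(3),"now",te,sim(b.x,0,True))
E
python3 fit.py
```

```text
[ 0.0686  0.0173  0.0134 -0.0191] 4.988423168226311 [-0.005 -0.004 -0.001 -0.004  0.011 -0.008  0.013 -0.005 -0.01   0.003
  0.002] now 7.3 [-0.14984789 -0.08285277]
```

```bash
sed -i 's/^I,KS.*/I,KS,KAP,T0,DT,DH,LAG=.019,.085,.066,.0187,.027,.007,.02/; s/K1,K2=1.9,.55/K1,K2=2.2,.6/; s/D=dict(t=t.*/D=dict(t=t,x=np.array([-.15,-.08,0]),P=np.diag([5e-5,1e-3,1e-6]),kt=[6.3,6.4,6.5,6.6,6.8,6.9,7.0,7.1,7.2],ka=[.158,.298,.438,.5,.5,.36,.259,.273,.253],ref=-.15,Z=[])/; s/^    if np.isfinite(z):/    D["Z"].append((t,z))\n&/' ctl.py; python3 ctl.py 0.09 5 init
```

```text
t 7.30 7.30 a cmd/meas 0.253 0.251 r 0.1600 pred [-0.15 -0.08  0.  ] meas [] est [-0.15 -0.08  0.  ] F [-2.6 -0.9  3.8]
[[0, 0, 0, 0, -22, 3, -1], [0, 0, 0, 0, -44, 9, -1], [0, 0, 0, 0, -33, 5, -1], [0, 0, 0, 0, -35, 6, -1], [0, 0, 0, 0, -27, 4, -1]]
a [0.393 0.533 0.459 0.477 0.421] ref -0.050 end [-0.12   0.167  0.   ]
```

jog_arm(
  plan=[
    [0,0,0,0,-22,3,-1],
    [0,0,0,0,-44,9,-1],
    [0,0,0,0,-33,5,-1],
    [0,0,0,0,-35,6,-1],
    [0,0,0,0,-27,4,-1],
  ],
)

```text
time: 7.8
ee_pos: [0.5447, -0.1428, 0.2431]
eef_rot: [-0.164, 0.981, 0.099, -0.017]
ft_force: [-2.3, -2.0, 0.7]
width: 0.0175
grip_force: 12.0
```

```bash
python3 ctl.py 0.09 4; python3 fit.py
```

```text
t 7.90 7.90 a cmd/meas 0.421 0.431 r 0.1594 pred [-0.12   0.167  0.   ] meas [(-0.142, 53), (-0.126, 32)] est [-0.1225  0.1531 -0.0004] F [-2.3 -2.   0.7]
[[0, 0, 0, 0, -4, 1, -1], [0, 0, 0, 0, 6, -1, -1], [0, 0, 0, 0, 5, -1, -1], [0, 0, 0, 0, 12, -2, -1]]
a [0.446 0.383 0.391 0.344] ref 0.030 end [-0.043  0.218 -0.   ]
[ 0.0698  0.0175  0.009  -0.0199] 5.327790500509991 [-0.005 -0.004 -0.001 -0.003  0.012 -0.007  0.014 -0.004 -0.009  0.
 -0.001  0.006 -0.003] now 7.8999999999999995 [-0.12208934  0.14709554]
```

Model and measurements agree now.

jog_arm(
  plan=[
    [0,0,0,0,-4,1,-1],
    [0,0,0,0,6,-1,-1],
    [0,0,0,0,5,-1,-1],
    [0,0,0,0,12,-2,-1],
  ],
)

```text
time: 8.3
ee_pos: [0.5412, -0.1311, 0.248]
eef_rot: [-0.165, 0.981, 0.099, -0.016]
ft_force: [-1.0, -1.7, 1.5]
width: 0.0173
grip_force: 12.0
```

```bash
python3 ctl.py 0.09 4
```

```text
t 8.40 8.40 a cmd/meas 0.344 0.348 r 0.1593 pred [-0.043  0.218 -0.   ] meas [(-0.064, 50), (-0.078, 14)] est [-0.0487  0.1636 -0.0019] F [-1.  -1.7  1.5]
[[0, 0, 0, 0, -13, 2, -1], [0, 0, 0, 0, 4, -1, -1], [0, 0, 0, 0, -3, 0, -1], [0, 0, 0, 0, 19, -2, -1]]
a [0.427 0.317 0.362 0.222] ref 0.090 end [ 0.034  0.197 -0.002]
```

jog_arm(
  plan=[
    [0,0,0,0,-13,2,-1],
    [0,0,0,0,4,-1,-1],
    [0,0,0,0,-3,0,-1],
    [0,0,0,0,19,-2,-1],
  ],
)

```text
time: 8.8
ee_pos: [0.5356, -0.1156, 0.2533]
eef_rot: [-0.164, 0.981, 0.098, -0.016]
ft_force: [-0.6, -0.8, 1.4]
width: 0.0177
grip_force: 12.0
```

```bash
python3 ctl.py 0.09 4
```

```text
t 8.90 8.90 a cmd/meas 0.222 0.240 r 0.1596 pred [ 0.034  0.197 -0.002] meas [(0.026, 47), (0.162, 16)] est [ 0.0652  0.2038 -0.0009] F [-0.6 -0.8  1.4]
[[0, 0, 0, 0, 22, 1, -1], [0, 0, 0, 0, 17, 1, -1], [0, 0, 0, 0, 20, 1, -1], [0, 0, 0, 0, 16, 0, -1]]
a [0.082 0.116 0.097 0.121] ref 0.090 end [ 0.105  0.037 -0.001]
```

jog_arm(
  plan=[
    [0,0,0,0,22,1,-1],
    [0,0,0,0,17,1,-1],
    [0,0,0,0,20,1,-1],
    [0,0,0,0,16,0,-1],
  ],
)

```text
time: 9.3
ee_pos: [0.5301, -0.0979, 0.257]
eef_rot: [-0.166, 0.981, 0.1, -0.017]
ft_force: [-1.8, 0.5, -0.0]
width: 0.0176
grip_force: 12.0
```

```bash
sed -i 's/if np.isfinite(z):/if np.isfinite(z) and abs(z-x[0])<.06:/' ctl.py; python3 ctl.py 0.09 3
```

```text
t 9.40 9.40 a cmd/meas 0.121 0.121 r 0.1599 pred [ 0.105  0.037 -0.001] meas [(0.068, 27), (0.15, 27)] est [ 0.0656 -0.0686 -0.0028] F [-1.8  0.5 -0. ]
[[0, 0, 0, 0, -22, 0, -1], [0, 0, 0, 0, -19, 0, -1], [0, 0, 0, 0, -20, 0, -1]]
a [0.261 0.24  0.243] ref 0.090 end [ 0.058  0.005 -0.003]
```

jog_arm(
  plan=[
    [0,0,0,0,-22,0,-1],
    [0,0,0,0,-19,0,-1],
    [0,0,0,0,-20,0,-1],
  ],
)

```text
time: 9.7
ee_pos: [0.5372, -0.1178, 0.2529]
eef_rot: [-0.165, 0.981, 0.099, -0.016]
ft_force: [0.6, -0.3, 1.0]
width: 0.0174
grip_force: 12.0
```

```bash
sed -i 's/z,cnt=theta(camera(n)); /c=camera(n); np.savez(n+"L.npz",**c); z,cnt=theta(c); /' ctl.py; python3 ctl.py 0.09 4
python3 - <<'E'
from h import *
I=[]
for n,(u0,v0) in dict(top=(270,90),side=(360,160)).items():
    c=dict(np.load(n+"L.npz")); im=c["image"].copy()
    im=cv2.resize(im[v0:v0+60,u0:u0+60],None,fx=6,fy=6,interpolation=cv2.INTER_NEAREST)
    I.append(im)
    b=dict(top=.018,side=-.02)[n]
    im=im.copy()
    for a,col in((.09,(0,255,255)),(.05,(255,0,255))):
        p=(proj(c,w([rad(.131,.03,a-b),rad(.131,.16,a-b)]))-[u0,v0]+.5)*6; cv2.line(im,*[tuple(int(k) for k in q) for q in p],col,1)
    p=(proj(c,w(rad(.123,.15,.09-b)))[0]-[u0,v0]+.5)*6; cv2.circle(im,tuple(int(k) for k in p),3,(255,255,255),-1)
    I.append(im)
cv2.imwrite("pics/ts3.png",np.vstack([np.hstack(I[:2]),np.hstack(I[2:])])[:,:,::-1][:600] if 0 else cv2.resize(np.vstack([np.hstack(I[:2]),np.hstack(I[2:])]),(600,600))[:,:,::-1])
E
```

```text
t 9.80 9.80 a cmd/meas 0.243 0.256 r 0.1598 pred [ 0.058  0.005 -0.003] meas [(0.084, 24), (0.156, 36)] est [ 0.077   0.0588 -0.0019] F [ 0.6 -0.3  1. ]
[[0, 0, 0, 0, 20, 0, -1], [0, 0, 0, 0, 4, 0, -1], [0, 0, 0, 0, 17, 0, -1], [0, 0, 0, 0, 7, 0, -1]]
a [0.116 0.215 0.135 0.199] ref 0.090 end [ 0.087  0.016 -0.002]
```

View pics/ts3.png

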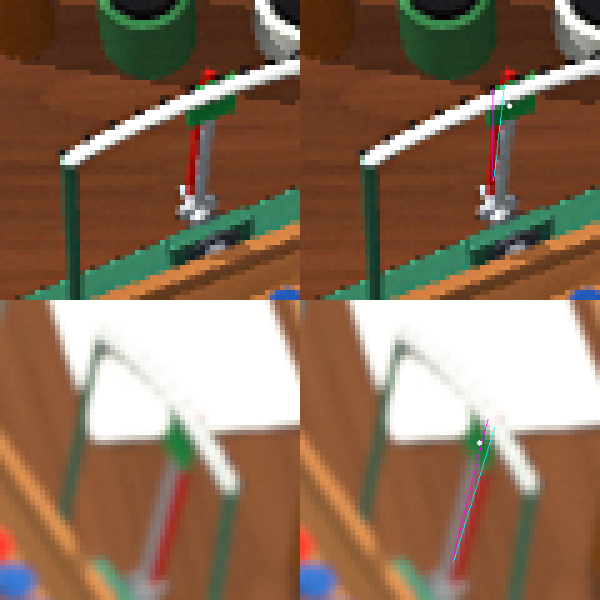

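The top crop shows the red tip poking over the arc at (208,72) while the grey post half-hides the shaft. The side crop shows red to the right of the post. Both shaft fits are therefore biased in opposite directions near the tab, so I check the tip alone.

```bash
cat >> h.py <<'E'
def tip(c): # top view: red above the arc (r 0.155..0.185)
    H=hsv(c).astype(int); g=np.linspace(-.36,.36,37)
    poly=np.vstack([proj(c,w([rad(.131,.148,a) for a in g])),proj(c,w([rad(.131,.19,a) for a in g[::-1]]))])
    M=np.zeros((400,640),np.uint8); cv2.fillPoly(M,[poly.astype(np.int32)],1)
    wt=M*((H[...,0]<7)|(H[...,0]>173))*np.clip((H[...,1]-100)/100.,0,1)
    if wt.sum()<1.5: return np.nan,wt.sum()
    v,u=np.mgrid[:400,:640]; q=np.array([(u*wt).sum(),(v*wt).sum()])/wt.sum()
    gf=np.linspace(-.36,.36,721); d=[]
    for a in gf:
        A,B=proj(c,w([rad(.131,.14,a),rad(.131,.18,a)])); n=np.array([B[1]-A[1],A[0]-B[0]])/np.linalg.norm(B-A); d.append(abs((q-A)@n))
    return gf[np.argmin(d)],wt.sum()
E
python3 - <<'E'
from h import *
for f in("top0","top2","topL"):
    c=dict(np.load(f+".npz")); print(f,tip(c),theta(c))
# side / top simulated occlusion: what do tab edges say
c=dict(np.load("topL.npz")); H=hsv(c)
print([ (a,proj(c,w([rad(.131,.15,a),rad(.131,.172,a)])).round(1).tolist()) for a in(.05,.1)])
for f in("top0","top2","side0","side2"):
    c=dict(np.load(f+".npz"));H=hsv(c);b=.018 if "top" in f else -.02
    # post angle: grey low-saturation pixels along candidate post lines, x=.123
    best=[]
    for a in np.linspace(-.1,.25,36):
        p=proj(c,w([rad(.123,r,a-b) for r in np.linspace(.05,.115,30)])).astype(np.float32)
        s=cv2.remap(H[...,1].copy(),p[:,0],p[:,1],cv2.INTER_LINEAR).mean(); best.append((s,a))
    best.sort(); print(f,"post",[(round(float(s)),round(float(a),2)) for s,a in best[:5]])
E
```

```text
top0 (np.float64(0.261), np.float64(9.590000000000002)) (np.float64(0.28200000000000003), 56)
top2 (np.float64(-0.030999999999999972), np.float64(8.41)) (np.float64(-0.066), 52)
topL (np.float64(0.07400000000000001), np.float64(8.06)) (np.float64(0.066), 24)
[(0.05, [[309.1, 108.4], [309.3, 104.9]]), (0.1, [[311.8, 107.5], [312.4, 103.8]])]
top0 post [(23, 0.08), (28, 0.09), (30, 0.07), (33, 0.1), (42, 0.11)]
top2 post [(23, 0.08), (25, 0.09), (28, 0.1), (34, 0.07), (34, 0.11)]
side0 post [(34, 0.12), (34, 0.11), (35, 0.13), (37, 0.1), (38, 0.14)]
side2 post [(43, 0.12), (43, 0.13), (45, 0.11), (46, 0.14), (50, 0.1)]
```

```bash
sed -i 's/for n in("top","side"):/for n in(("top","top") if -.03<x[0]<.2 else ("top","side")):/; s/if cnt>25 else .02/if cnt>18 else .02/' ctl.py; grep -n "for n in" ctl.py
```

```text
28:  for n in(("top","top") if -.03<x[0]<.2 else ("top","side")):
```

jog_arm(
  plan=[
    [0,0,0,0,16,0,-1],
    [0,0,0,0,10,0,-1],
    [0,0,0,0,14,0,-1],
    [0,0,0,0,10,0,-1],
  ],
)

```text
time: 10.2
ee_pos: [0.5333, -0.1075, 0.2552]
eef_rot: [-0.166, 0.981, 0.099, -0.016]
ft_force: [1.1, -0.6, 3.9]
width: 0.0177
grip_force: 12.0
```

```bash
python3 ctl.py 0.09 4
```

```text
t 10.30 10.30 a cmd/meas 0.199 0.186 r 0.1597 pred [ 0.087  0.016 -0.002] meas [(0.172, 21), (0.178, 19)] est [ 0.0895  0.0281 -0.0019] F [ 1.1 -0.6  3.9]
[[0, 0, 0, 0, 10, 0, -1], [0, 0, 0, 0, 2, 0, -1], [0, 0, 0, 0, 8, 0, -1], [0, 0, 0, 0, 3, 0, -1]]
a [0.135 0.187 0.147 0.18 ] ref 0.090 end [ 0.093  0.004 -0.002]
```

Run:
```python
from h import *
c=dict(np.load("topL.npz")); print(tip(c),theta(c)); s=c["image"][90:150,270:330]
cv2.imwrite("pics/ts4.png",cv2.resize(s,None,fx=8,fy=8,interpolation=cv2.INTER_NEAREST)[:,:,::-1])
```

```text
(np.float64(0.131), np.float64(8.04)) (np.float64(0.16000000000000003), 19)
```

View pics/ts4.png

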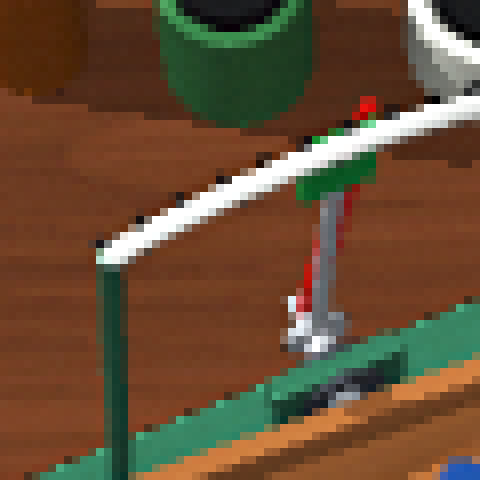

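The crop shows the pointer tip at (368,105), right of the tab centre (337,165), with the shaft crossing behind the post. So the tilt is about 0.145, and I switch to tip-only measurement near the tab.

```bash
sed -i 's/z,cnt=theta(c); z+=BIAS\[n\]/near=n=="top" and -.06<x[0]<.25; z,cnt=tip(c) if near else theta(c); z=1.2*z-.013 if near else z+BIAS[n]; cnt=99 if near else cnt/; s/abs(z-x\[0\])<.06/abs(z-x[0])<(.2 if n=="top" else .06)/; s/if len(sys.argv)<=3:/if "noc" not in sys.argv and "init" not in sys.argv:/; s/if len(sys.argv)>3: D=/if "init" in sys.argv: D=/; s/-.03<x\[0\]<.2 else/-.06<x[0]<.25 else/' ctl.py
python3 - <<'E'
import pickle,numpy as np
D=pickle.load(open("d.pkl","rb")); kt=np.array(D["kt"]); k=(kt<10.25).sum(); D["kt"]=list(kt[:k]); D["ka"]=list(D["ka"][:k]); print(D["kt"][-2:],D["ka"][-4:]); D["ka"][-4:]=[.142,.18,.155,.18]
D["x"]=np.array([.15,.10,-.001]); D["P"]=np.diag([1e-4,3e-3,2e-6]); D["ref"]=.09; pickle.dump(D,open("d.pkl","wb"))
E
python3 ctl.py 0.09 4 noc
```

```text
[np.float64(10.1), np.float64(10.2)] [0.11599863046605399, 0.21542819700823407, 0.135226306056423, 0.19851071068776183]
t 10.30 10.30 a cmd/meas 0.180 0.191 r 0.1597 pred [ 0.15   0.1   -0.001] meas [] est [ 0.15   0.1   -0.001] F [1.1 0.5 2.9]
[[0, 0, 0, 0, 22, 2, -1], [0, 0, 0, 0, 27, 3, -1], [0, 0, 0, 0, 19, 1, -1], [0, 0, 0, 0, 21, 2, -1]]
a [0.04  0.012 0.063 0.05 ] ref 0.090 end [ 0.157 -0.039 -0.001]
```

jog_arm(
  plan=[
    [0,0,0,0,22,2,-1],
    [0,0,0,0,27,3,-1],
    [0,0,0,0,19,1,-1],
    [0,0,0,0,21,2,-1],
  ],
)

```text
time: 10.7
ee_pos: [0.527, -0.09, 0.2573]
eef_rot: [-0.164, 0.981, 0.099, -0.016]
ft_force: [-1.3, -0.4, 9.5]
width: 0.0178
grip_force: 12.0
```

```bash
sed -i 's/f,_=run(y,P,t,.18,kt,ka)/f,_=run(y,P,t,.08,kt,ka)/' ctl.py;  python3 ctl.py 0.09 4
```

```text
t 10.80 10.80 a cmd/meas 0.050 0.068 r 0.1594 pred [ 0.157 -0.039 -0.001] meas [(0.204, 99), (0.209, 99)] est [ 2.077e-01  4.530e-02 -1.000e-04] F [-1.3 -0.4  9.5]
[[0, 0, 0, 0, 22, 5, -1], [0, 0, 0, 0, 16, 3, -1], [0, 0, 0, 0, 11, 2, -1], [0, 0, 0, 0, 6, 1, -1]]
a [-0.09  -0.052 -0.019  0.012] ref 0.090 end [ 0.184 -0.11  -0.   ]
```

```bash
python3 - <<'E'
import pickle,numpy as np
s=open("ctl.py").read()
s=s.replace('kt,ka=list(kt)+[t],list(ka)+[ka[-1]];','kt,ka=list(kt)+[t],list(ka)+[float(bar_a(status.read_state())[0])];')
open("ctl.py","w").write(s)
D=pickle.load(open("d.pkl","rb")); kt=np.array(D["kt"]); k=(kt<10.75).sum(); D["kt"]=list(kt[:k]); D["ka"]=list(D["ka"][:k]); pickle.dump(D,open("d.pkl","wb"))
E
python3 ctl.py 0.09 4 noc
```

```text
t 10.80 10.80 a cmd/meas 0.050 0.065 r 0.1595 pred [ 0.208  0.045 -0.   ] meas [] est [ 2.077e-01  4.530e-02 -1.000e-04] F [-1.3 -0.1  5.3]
[[0, 0, 0, 0, 22, 5, -1], [0, 0, 0, 0, 20, 4, -1], [0, 0, 0, 0, 13, 2, -1], [0, 0, 0, 0, 9, 1, -1]]
a [-0.075 -0.062 -0.019  0.008] ref 0.090 end [ 0.185 -0.11  -0.   ]
```

jog_arm(
  plan=[
    [0,0,0,0,22,5,-1],
    [0,0,0,0,20,4,-1],
    [0,0,0,0,13,2,-1],
    [0,0,0,0,9,1,-1],
  ],
)

```text
time: 11.2
ee_pos: [0.5239, -0.0814, 0.2579]
eef_rot: [-0.165, 0.981, 0.099, -0.016]
ft_force: [-0.6, 0.8, 1.4]
width: 0.0174
grip_force: 12.0
```

```bash
python3 ctl.py 0.09 4
```

```text
t 11.30 11.30 a cmd/meas 0.008 0.011 r 0.1596 pred [ 0.185 -0.11  -0.   ] meas [(0.189, 99), (0.183, 99)] est [ 1.771e-01 -1.160e-01  1.000e-04] F [-0.6  0.8  1.4]
[[0, 0, 0, 0, -7, -1, -1], [0, 0, 0, 0, -9, -1, -1], [0, 0, 0, 0, -12, -2, -1], [0, 0, 0, 0, -14, -2, -1]]
a [0.056 0.069 0.088 0.101] ref 0.090 end [ 0.135 -0.087  0.   ]
```

Prediction matches now.

jog_arm(
  plan=[
    [0,0,0,0,-7,-1,-1],
    [0,0,0,0,-9,-1,-1],
    [0,0,0,0,-12,-2,-1],
    [0,0,0,0,-14,-2,-1],
  ],
)

```text
time: 11.7
ee_pos: [0.5282, -0.0937, 0.257]
eef_rot: [-0.165, 0.981, 0.099, -0.017]
ft_force: [-1.3, 0.9, 3.9]
width: 0.0178
grip_force: 12.0
```

```bash
python3 ctl.py 0.09 4
```

```text
t 11.80 11.80 a cmd/meas 0.101 0.093 r 0.1595 pred [ 0.135 -0.087  0.   ] meas [(0.137, 99), (0.121, 99)] est [ 0.122  -0.0943 -0.0003] F [-1.3  0.9  3.9]
[[0, 0, 0, 0, -11, -1, -1], [0, 0, 0, 0, -8, -1, -1], [0, 0, 0, 0, -10, -1, -1], [0, 0, 0, 0, -10, -1, -1]]
a [0.159 0.143 0.154 0.154] ref 0.090 end [ 0.099 -0.034 -0.   ]
```

jog_arm(
  plan=[
    [0,0,0,0,-11,-1,-1],
    [0,0,0,0,-8,-1,-1],
    [0,0,0,0,-10,-1,-1],
    [0,0,0,0,-10,-1,-1],
  ],
)

```text
time: 12.2
ee_pos: [0.5315, -0.1029, 0.2559]
eef_rot: [-0.165, 0.981, 0.099, -0.017]
ft_force: [-0.3, -0.1, -1.3]
width: 0.0176
grip_force: 12.0
```

```bash
python3 ctl.py 0.09 4
```

```text
t 12.30 12.30 a cmd/meas 0.154 0.154 r 0.1596 pred [ 0.099 -0.034 -0.   ] meas [(0.084, 99), (0.077, 99)] est [ 0.0761 -0.0721 -0.0014] F [-0.3 -0.1 -1.3]
[[0, 0, 0, 0, -16, 0, -1], [0, 0, 0, 0, -9, 0, -1], [0, 0, 0, 0, -10, 0, -1], [0, 0, 0, 0, -8, 0, -1]]
a [0.254 0.209 0.215 0.204] ref 0.090 end [ 0.069  0.011 -0.001]
```

jog_arm(
  plan=[
    [0,0,0,0,-16,0,-1],
    [0,0,0,0,-9,0,-1],
    [0,0,0,0,-10,0,-1],
    [0,0,0,0,-8,0,-1],
  ],
)

```text
time: 12.7
ee_pos: [0.5342, -0.1103, 0.2546]
eef_rot: [-0.165, 0.981, 0.099, -0.016]
ft_force: [1.2, -0.7, 0.6]
width: 0.0172
grip_force: 12.0
```

```bash
python3 ctl.py 0.09 5
```

```text
t 12.80 12.80 a cmd/meas 0.204 0.204 r 0.1597 pred [ 0.069  0.011 -0.001] meas [(0.096, 99), (0.089, 99)] est [ 0.0961  0.074  -0.0001] F [ 1.2 -0.7  0.6]
[[0, 0, 0, 0, 21, 1, -1], [0, 0, 0, 0, 13, 0, -1], [0, 0, 0, 0, 14, 1, -1], [0, 0, 0, 0, 13, 0, -1], [0, 0, 0, 0, 12, 0, -1]]
a [0.072 0.124 0.113 0.123 0.126] ref 0.090 end [ 0.104 -0.009 -0.   ]
```

jog_arm(
  plan=[
    [0,0,0,0,19,1,-1],
    [0,0,0,0,13,0,-1],
    [0,0,0,0,14,1,-1],
    [0,0,0,0,13,0,-1],
    [0,0,0,0,12,0,-1],
  ],
)

```text
time: 13.3
ee_pos: [0.5301, -0.0991, 0.2568]
eef_rot: [-0.165, 0.981, 0.099, -0.017]
ft_force: [-1.3, 0.8, 3.1]
width: 0.0174
grip_force: 12.0
```

```bash
sed -i 's/R=(.008 if/R=(.011 if/' ctl.py; python3 ctl.py 0.09 5
```

```text
t 13.40 13.40 a cmd/meas 0.126 0.128 r 0.1599 pred [ 0.104 -0.009 -0.   ] meas [(0.136, 99), (0.126, 99)] est [0.1324 0.0482 0.0012] F [-1.3  0.8  3.1]
[[0, 0, 0, 0, 20, 3, -1], [0, 0, 0, 0, 10, 1, -1], [0, 0, 0, 0, 11, 1, -1], [0, 0, 0, 0, 8, 1, -1], [0, 0, 0, 0, 6, 1, -1]]
a [0.003 0.066 0.062 0.08  0.089] ref 0.090 end [ 0.123 -0.042  0.001]
```

jog_arm(
  plan=[
    [0,0,0,0,20,3,-1],
    [0,0,0,0,10,1,-1],
    [0,0,0,0,11,1,-1],
    [0,0,0,0,8,1,-1],
    [0,0,0,0,6,1,-1],
  ],
)

```text
time: 13.9
ee_pos: [0.5284, -0.0936, 0.2573]
eef_rot: [-0.165, 0.981, 0.099, -0.016]
ft_force: [-1.3, -0.5, 4.0]
width: 0.0177
grip_force: 12.0
```

```bash
python3 ctl.py 0.09 5; python3 fit.py
```

```text
t 14.00 14.00 a cmd/meas 0.089 0.092 r 0.1597 pred [ 0.123 -0.042  0.001] meas [(0.106, 99), (0.093, 99)] est [ 0.0932 -0.098   0.0001] F [-1.3 -0.5  4. ]
[[0, 0, 0, 0, -21, -1, -1], [0, 0, 0, 0, -13, -1, -1], [0, 0, 0, 0, -15, -1, -1], [0, 0, 0, 0, -13, -1, -1], [0, 0, 0, 0, -13, -1, -1]]
a [0.223 0.175 0.186 0.177 0.174] ref 0.090 end [0.078 0.002 0.   ]
[ 0.0633  0.017   0.1086 -0.0122] 69.26473830617773 [ 0.005  0.007  0.017  0.005  0.019 -0.001  0.019 -0.032 -0.041 -0.03
 -0.03  -0.045 -0.056 -0.049 -0.026 -0.035 -0.158 -0.001 -0.081 -0.004
 -0.072 -0.033 -0.032 -0.008 -0.01   0.002  0.003 -0.006  0.004  0.005
  0.01  -0.007  0.003 -0.013 -0.002  0.005  0.014] now 14.000000000000002 [ 0.10223767 -0.08380053]
```

jog_arm(
  plan=[
    [0,0,0,0,-19,-1,-1],
    [0,0,0,0,-13,-1,-1],
    [0,0,0,0,-15,-1,-1],
    [0,0,0,0,-13,-1,-1],
    [0,0,0,0,-13,-1,-1],
  ],
)

```text
time: 14.5
ee_pos: [0.5324, -0.1054, 0.2554]
eef_rot: [-0.165, 0.981, 0.099, -0.016]
ft_force: [1.5, -1.0, -0.9]
width: 0.0174
grip_force: 12.0
```

```bash
python3 ctl.py 0.09 5
```

```text
t 14.60 14.60 a cmd/meas 0.174 0.171 r 0.1595 pred [0.078 0.002 0.   ] meas [(0.075, 99), (0.067, 99)] est [ 0.0704 -0.0093 -0.0003] F [ 1.5 -1.  -0.9]
[[0, 0, 0, 0, -5, 0, -1], [0, 0, 0, 0, -2, 0, -1], [0, 0, 0, 0, -2, 0, -1], [0, 0, 0, 0, -1, 0, -1], [0, 0, 0, 0, 0, 0, -1]]
a [0.202 0.183 0.182 0.176 0.172] ref 0.090 end [ 0.076  0.019 -0.   ]
```

jog_arm(
  plan=[
    [0,0,0,0,-5,0,-1],
    [0,0,0,0,-2,0,-1],
    [0,0,0,0,-2,0,-1],
    [0,0,0,0,-1,0,-1],
    [0,0,0,0,0,0,-1],
  ],
)

```text
time: 15.1
ee_pos: [0.5324, -0.1055, 0.2554]
eef_rot: [-0.165, 0.981, 0.099, -0.017]
ft_force: [2.7, -0.2, -1.4]
width: 0.0177
grip_force: 12.0
```

```bash
python3 ctl.py 0.09 5
```

```text
t 15.20 15.20 a cmd/meas 0.172 0.172 r 0.1595 pred [ 0.076  0.019 -0.   ] meas [(0.072, 99), (0.078, 99)] est [ 0.0767  0.0169 -0.0003] F [ 2.7 -0.2 -1.4]
[[0, 0, 0, 0, 0, 0, -1], [0, 0, 0, 0, 1, 0, -1], [0, 0, 0, 0, 1, 0, -1], [0, 0, 0, 0, 2, 0, -1], [0, 0, 0, 0, 2, 0, -1]]
a [0.169 0.166 0.163 0.161 0.159] ref 0.090 end [ 0.084  0.012 -0.   ]
```

Calm now.

jog_arm(
  plan=[
    [0,0,0,0,0,0,-1],
    [0,0,0,0,1,0,-1],
    [0,0,0,0,1,0,-1],
    [0,0,0,0,2,0,-1],
    [0,0,0,0,2,0,-1],
  ],
)

```text
time: 15.7
ee_pos: [0.5317, -0.1036, 0.2558]
eef_rot: [-0.165, 0.981, 0.099, -0.017]
ft_force: [3.1, -0.3, -2.4]
width: 0.0175
grip_force: 12.0
```

```bash
python3 ctl.py 0.09 6
python3 - <<'E'
import cv2;import numpy as np
I=[cv2.resize(dict(np.load("topL.npz"))["image"][90:150,270:330],None,fx=6,fy=6,interpolation=0)]
cv2.imwrite("pics/ts5.png",I[0][:,:,::-1])
E
```

```text
t 15.80 15.80 a cmd/meas 0.159 0.159 r 0.1596 pred [ 0.084  0.012 -0.   ] meas [(0.095, 99), (0.102, 99)] est [0.1012 0.0437 0.0004] F [ 3.1 -0.3 -2.4]
[[0, 0, 0, 0, 12, 1, -1], [0, 0, 0, 0, 7, 0, -1], [0, 0, 0, 0, 7, 0, -1], [0, 0, 0, 0, 6, 0, -1], [0, 0, 0, 0, 6, 0, -1], [0, 0, 0, 0, 5, 0, -1]]
a [0.085 0.117 0.113 0.121 0.124 0.128] ref 0.090 end [ 0.102 -0.014  0.   ]
```

View pics/ts5.png

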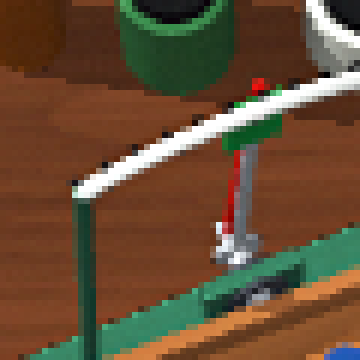

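The pointer tip at (258,85) is right over the tab (centre ≈(252,122)), so it is well inside.

jog_arm(
  plan=[
    [0,0,0,0,11,1,-1],
    [0,0,0,0,7,0,-1],
    [0,0,0,0,7,0,-1],
    [0,0,0,0,6,0,-1],
    [0,0,0,0,6,0,-1],
    [0,0,0,0,5,0,-1],
  ],
)

```text
time: 16.4
ee_pos: [0.5301, -0.0992, 0.2569]
eef_rot: [-0.165, 0.981, 0.099, -0.017]
ft_force: [-0.4, 0.7, -1.4]
width: 0.0177
grip_force: 12.0
```

```bash
python3 ctl.py 0.09 6
```

```text
t 16.50 16.50 a cmd/meas 0.128 0.129 r 0.1600 pred [ 0.102 -0.014  0.   ] meas [(0.123, 99), (0.12, 99)] est [0.1226 0.0273 0.0011] F [-0.4  0.7 -1.4]
[[0, 0, 0, 0, 14, 2, -1], [0, 0, 0, 0, 7, 1, -1], [0, 0, 0, 0, 7, 1, -1], [0, 0, 0, 0, 5, 0, -1], [0, 0, 0, 0, 4, 0, -1], [0, 0, 0, 0, 3, 0, -1]]
a [0.041 0.086 0.084 0.097 0.103 0.11 ] ref 0.090 end [ 0.111 -0.031  0.001]
```

jog_arm(
  plan=[
    [0,0,0,0,14,2,-1],
    [0,0,0,0,8,1,-1],
    [0,0,0,0,8,1,-1],
    [0,0,0,0,5,0,-1],
    [0,0,0,0,4,0,-1],
    [0,0,0,0,3,0,-1],
  ],
)

```text
time: 17.1
ee_pos: [0.5293, -0.0967, 0.2575]
eef_rot: [-0.165, 0.981, 0.099, -0.017]
ft_force: [-1.6, 0.6, 2.7]
width: 0.0175
grip_force: 12.0
```

```bash
python3 ctl.py 0.09 6
```

```text
t 17.20 17.20 a cmd/meas 0.110 0.112 r 0.1602 pred [ 0.111 -0.031  0.001] meas [(0.083, 99), (0.073, 99)] est [ 0.0718 -0.1016 -0.0002] F [-1.6  0.6  2.7]
[[0, 0, 0, 0, -22, 0, -1], [0, 0, 0, 0, -18, -1, -1], [0, 0, 0, 0, -17, -1, -1], [0, 0, 0, 0, -15, -1, -1], [0, 0, 0, 0, -14, -1, -1], [0, 0, 0, 0, -13, -1, -1]]
a [0.252 0.222 0.219 0.207 0.199 0.19 ] ref 0.090 end [ 0.065  0.026 -0.   ]
```

jog_arm(
  plan=[
    [0,0,0,0,-22,0,-1],
    [0,0,0,0,-18,-1,-1],
    [0,0,0,0,-17,-1,-1],
    [0,0,0,0,-15,-1,-1],
    [0,0,0,0,-14,-1,-1],
  ],
)

```text
time: 17.7
ee_pos: [0.5336, -0.1091, 0.2556]
eef_rot: [-0.165, 0.981, 0.099, -0.017]
ft_force: [1.5, 0.2, -3.5]
width: 0.0177
grip_force: 12.0
```

```bash
python3 - <<'E'
import pickle
D=pickle.load(open("d.pkl","rb")); D["kt"]=D["kt"][:-1]; D["ka"]=D["ka"][:-1]; pickle.dump(D,open("d.pkl","wb"))
E
python3 ctl.py 0.09 5
```

```text
t 17.80 17.80 a cmd/meas 0.199 0.195 r 0.1603 pred [ 0.063  0.022 -0.   ] meas [(0.084, 99), (0.052, 99)] est [ 0.0692  0.0339 -0.0002] F [ 1.5  0.2 -3.5]
[[0, 0, 0, 0, 4, 0, -1], [0, 0, 0, 0, 4, 0, -1], [0, 0, 0, 0, 5, 0, -1], [0, 0, 0, 0, 5, 0, -1], [0, 0, 0, 0, 6, 0, -1]]
a [0.168 0.171 0.165 0.162 0.16 ] ref 0.090 end [ 0.082  0.018 -0.   ]
```

jog_arm(
  plan=[
    [0,0,0,0,4,0,-1],
    [0,0,0,0,4,0,-1],
    [0,0,0,0,5,0,-1],
    [0,0,0,0,5,0,-1],
    [0,0,0,0,6,0,-1],
  ],
)

```text
time: 18.3
ee_pos: [0.5318, -0.104, 0.2568]
eef_rot: [-0.165, 0.981, 0.099, -0.016]
ft_force: [1.5, 1.5, -4.4]
width: 0.0175
grip_force: 12.0
```

```bash
python3 ctl.py 0.09 5
```

```text
t 18.40 18.40 a cmd/meas 0.160 0.160 r 0.1606 pred [ 0.082  0.018 -0.   ] meas [(0.075, 99), (0.076, 99)] est [ 0.0757  0.     -0.0005] F [ 1.5  1.5 -4.4]
[[0, 0, 0, 0, -5, 0, -1], [0, 0, 0, 0, -2, 0, -1], [0, 0, 0, 0, -2, 0, -1], [0, 0, 0, 0, -2, 0, -1], [0, 0, 0, 0, -1, 0, -1]]
a [0.19  0.174 0.174 0.169 0.167] ref 0.090 end [ 0.081  0.013 -0.001]
```

jog_arm(
  plan=[
    [0,0,0,0,-5,0,-1],
    [0,0,0,0,-2,0,-1],
    [0,0,0,0,-2,0,-1],
    [0,0,0,0,-2,0,-1],
    [0,0,0,0,-1,0,-1],
  ],
)

```text
time: 18.9
ee_pos: [0.5322, -0.105, 0.2567]
eef_rot: [-0.165, 0.981, 0.099, -0.016]
ft_force: [1.0, -0.4, -3.5]
width: 0.0173
grip_force: 12.0
```

```bash
sed -i 's/VREF=.2/VREF=.15/' ctl.py; python3 ctl.py -0.33 4
```

```text
t 19.00 19.00 a cmd/meas 0.167 0.167 r 0.1607 pred [ 0.081  0.013 -0.001] meas [(0.101, 99), (0.107, 99)] est [0.1076 0.0646 0.0005] F [ 1.  -0.4 -3.5]
[[0, 0, 0, 0, 22, 2, -1], [0, 0, 0, 0, 36, 5, -1], [0, 0, 0, 0, 25, 3, -1], [0, 0, 0, 0, 23, 2, -1]]
a [ 0.026 -0.063  0.006  0.022] ref 0.030 end [ 0.083 -0.156  0.001]
```

jog_arm(
  plan=[
    [0,0,0,0,22,2,-1],
    [0,0,0,0,36,5,-1],
    [0,0,0,0,25,3,-1],
    [0,0,0,0,23,2,-1],
  ],
)

```text
time: 19.4
ee_pos: [0.5248, -0.0835, 0.2598]
eef_rot: [-0.165, 0.981, 0.099, -0.016]
ft_force: [0.1, 0.5, -0.8]
width: 0.0176
grip_force: 12.0
```

```bash
python3 ctl.py -0.33 4
```

```text
t 19.50 19.50 a cmd/meas 0.022 0.025 r 0.1616 pred [ 0.083 -0.156  0.001] meas [(0.083, 99), (0.078, 99)] est [ 0.0676 -0.1863  0.0006] F [ 0.1  0.5 -0.8]
[[0, 0, 0, 0, -14, -2, -1], [0, 0, 0, 0, -13, -2, -1], [0, 0, 0, 0, -18, -2, -1], [0, 0, 0, 0, -20, -2, -1]]
a [0.112 0.11  0.137 0.153] ref -0.030 end [-0.007 -0.183  0.001]
```

jog_arm(
  plan=[
    [0,0,0,0,-14,-2,-1],
    [0,0,0,0,-13,-1,-1],
    [0,0,0,0,-18,-1,-1],
    [0,0,0,0,-20,-1,-1],
  ],
)

```text
time: 19.9
ee_pos: [0.5316, -0.1025, 0.2574]
eef_rot: [-0.165, 0.981, 0.099, -0.016]
ft_force: [-1.1, -1.2, 10.8]
width: 0.018
grip_force: 12.0
```

```bash
python3 ctl.py -0.33 4
```

```text
t 20.00 20.00 a cmd/meas 0.153 0.151 r 0.1610 pred [-0.007 -0.183  0.001] meas [(-0.019, 99), (-0.03, 99)] est [-3.950e-02 -2.193e-01 -1.000e-04] F [-1.1 -1.2 10.8]
[[0, 0, 0, 0, -21, 0, -1], [0, 0, 0, 0, -15, 0, -1], [0, 0, 0, 0, -18, 0, -1], [0, 0, 0, 0, -18, 0, -1]]
a [0.285 0.246 0.266 0.267] ref -0.090 end [-0.106 -0.14  -0.   ]
```

jog_arm(
  plan=[
    [0,0,0,0,-21,0,-1],
    [0,0,0,0,-16,0,-1],
    [0,0,0,0,-18,0,-1],
    [0,0,0,0,-18,0,-1],
  ],
)

```text
time: 20.4
ee_pos: [0.5372, -0.1188, 0.2532]
eef_rot: [-0.165, 0.981, 0.099, -0.016]
ft_force: [0.5, -1.7, 6.2]
width: 0.0176
grip_force: 12.0
```

```bash
python3 ctl.py -0.33 4
```

```text
t 20.50 20.50 a cmd/meas 0.267 0.261 r 0.1604 pred [-0.106 -0.14  -0.   ] meas [(-0.062, 50), (-0.084, 16)] est [-0.077  -0.048   0.0018] F [ 0.5 -1.7  6.2]
[[0, 0, 0, 0, 22, 0, -1], [0, 0, 0, 0, 12, 0, -1], [0, 0, 0, 0, 11, 0, -1], [0, 0, 0, 0, 7, 0, -1]]
a [0.121 0.186 0.19  0.214] ref -0.150 end [-0.125 -0.157  0.002]
```

jog_arm(
  plan=[
    [0,0,0,0,20,0,-1],
    [0,0,0,0,12,0,-1],
    [0,0,0,0,11,0,-1],
    [0,0,0,0,7,0,-1],
  ],
)

```text
time: 20.9
ee_pos: [0.5346, -0.1117, 0.2543]
eef_rot: [-0.165, 0.981, 0.099, -0.017]
ft_force: [-0.7, -0.1, 2.5]
width: 0.0178
grip_force: 12.0
```

```bash
python3 ctl.py -0.33 4
```

```text
t 21.00 21.00 a cmd/meas 0.214 0.213 r 0.1596 pred [-0.125 -0.157  0.002] meas [(-0.148, 52), (-0.152, 42)] est [-0.1645 -0.2174  0.001 ] F [-0.7 -0.1  2.5]
[[0, 0, 0, 0, -22, 2, -1], [0, 0, 0, 0, -20, 2, -1], [0, 0, 0, 0, -21, 2, -1], [0, 0, 0, 0, -22, 2, -1]]
a [0.358 0.343 0.353 0.355] ref -0.210 end [-0.23  -0.135  0.001]
```

jog_arm(
  plan=[
    [0,0,0,0,-22,2,-1],
    [0,0,0,0,-22,2,-1],
    [0,0,0,0,-22,2,-1],
    [0,0,0,0,-22,2,-1],
  ],
)

```text
time: 21.4
ee_pos: [0.5416, -0.1319, 0.2476]
eef_rot: [-0.165, 0.981, 0.099, -0.017]
ft_force: [1.3, -0.9, 1.1]
width: 0.0173
grip_force: 12.0
```

```bash
python3 ctl.py -0.33 4
```

```text
t 21.50 21.50 a cmd/meas 0.355 0.354 r 0.1592 pred [-0.23  -0.135  0.001] meas [(-0.258, 60), (-0.22, 54)] est [-0.2499 -0.142   0.0009] F [ 1.3 -0.9  1.1]
[[0, 0, 0, 0, -9, 2, -1], [0, 0, 0, 0, -6, 1, -1], [0, 0, 0, 0, -7, 1, -1], [0, 0, 0, 0, -7, 1, -1]]
a [0.413 0.392 0.4   0.4  ] ref -0.270 end [-0.297 -0.109  0.001]
```

jog_arm(
  plan=[
    [0,0,0,0,-9,2,-1],
    [0,0,0,0,-6,1,-1],
    [0,0,0,0,-7,1,-1],
    [0,0,0,0,-7,1,-1],
    [0,0,0,0,-7,1,-1],
  ],
)

```text
time: 22.0
ee_pos: [0.5436, -0.1379, 0.2449]
eef_rot: [-0.165, 0.981, 0.099, -0.017]
ft_force: [1.8, 1.9, -4.4]
width: 0.0175
grip_force: 12.0
```

```bash
python3 ctl.py -0.33 4
python3 - <<'E'
from h import *
from bench import status
s=status.read_state(); a=bar_a(s)[0]; B=tcp(a,.2)
for q in(.2,.1,0,-.1): print(q,rel(B,Rtool(.2).as_quat(),tcp(q,.2),Rtool(.2)))
E
```

```text
t 22.10 22.10 a cmd/meas 0.400 0.397 r 0.1591 pred [-0.3    0.     0.001] meas [(-0.26, 60), (-0.218, 53)] est [-0.2344  0.1253  0.004 ] F [ 1.8  1.9 -4.4]
[[0, 0, 0, 0, 22, -3, -1], [0, 0, 0, 0, 45, -3, -1], [0, 0, 0, 0, 36, -3, -1], [0, 0, 0, 0, 31, -3, -1]]
a [0.257 0.117 0.17  0.204] ref -0.330 end [-0.247 -0.167  0.004]
0.2 [ 0.   0.   0.   0.  31.4 -3.1]
0.1 [ 0.   0.   0.   0.  47.3 -2.3]
0 [ 0.   0.   0.  -0.  63.1  0.1]
-0.1 [ 0.   0.   0.  -0.  78.6  4. ]
```

jog_arm(
  plan=[
    [0,0,0,0,6,-1,-1],
    [0,0,0,0,11,-1,-1],
    [0,0,0,0,11,-1,-1],
    [0,0,0,0,11,-1,-1],
    [0,0,0,0,11,-1,-1],
    [0,0,0,0,11,-1,-1],
  ],
)

```text
time: 22.7
ee_pos: [0.5405, -0.1287, 0.2489]
eef_rot: [-0.165, 0.981, 0.099, -0.016]
ft_force: [1.5, -0.8, 2.5]
width: 0.0175
grip_force: 12.0
```

```bash
cat > chk.py <<'E'
from h import *
from bench import status,camera
s=status.read_state(); a,r,_=bar_a(s); print(s["time"],a,r,s["ft_force"].round(1))
for n,b in(("top",.018),("side",-.02)):
    z,c=theta(camera(n)); print(n,z+b,c)
B=tcp(a,.2)
for q in(.2,.1,0,-.1,-.25): print(q,rel(B,Rtool(.2).as_quat(),tcp(q,.2),Rtool(.2)))
E
python3 chk.py
```

```text
22.7 0.3313889716763396 0.1592938441786808 [ 1.5 -0.8  2.5]
top -0.25999999999999995 60
side -0.22199999999999998 53
0.2 [ 0.   0.   0.   0.  21.  -1.4]
0.1 [ 0.   0.   0.   0.  36.9 -0.6]
0 [ 0.   0.   0.   0.  52.7  1.8]
-0.1 [ 0.   0.   0.   0.  68.2  5.8]
-0.25 [ 0.   0.   0.   0.  90.6 14.5]
```

Readings have been identical across three checks, so it is on the rest and the fit is compressed at this extreme. I ease the handle towards square.

jog_arm(
  plan=[
    [0,0,0,0,7,-1,-1],
    [0,0,0,0,14,-1,-1],
    [0,0,0,0,21,-1,-1],
    [0,0,0,0,29,-1,-1],
    [0,0,0,0,37,-1,-1],
    [0,0,0,0,45,0,-1],
    [0,0,0,0,53,2,-1],
    [0,0,0,0,60,4,-1],
    [0,0,0,0,68,6,-1],
    [0,0,0,0,68,6,-1],
  ],
)

```text
time: 23.8
ee_pos: [0.5176, -0.063, 0.2561]
eef_rot: [-0.166, 0.981, 0.099, -0.017]
ft_force: [-0.0, 0.4, 0.9]
width: 0.0174
grip_force: 12.0
```

```bash
python3 chk.py
```

```text
23.8 -0.11187551923515428 0.15889620345695118 [-0.   0.4  0.9]
top -0.26199999999999996 61
side -0.22399999999999998 54
0.2 [  0.    0.    0.   -0.  -49.1  -7.7]
0.1 [  0.    0.    0.   -0.  -33.1  -6.9]
0 [  0.    0.    0.   -0.  -17.3  -4.5]
-0.1 [ 0.   0.   0.  -0.  -1.8 -0.6]
-0.25 [ 0.   0.   0.  -0.  20.5  8.2]
```

jog_arm(
  plan=[
    [0.05,0,0,0,5,2,-1],
    [0.1,0,0,0,9,4,-1],
    [0.15,0,0,0,14,6,-1],
    [0.2,0,0,0,18,8,-1],
    [0.2,0,0,0,18,8,-1],
    [0.2,0,0,0,18,8,-0.5],
    [0.2,0,0,0,18,8,0],
    [0.2,0,0,0,18,8,0.5],
    [0.2,0,0,0,18,8,1],
    [0.2,0,0,0,18,8,1],
    [0.2,0,0,0,18,8,1],
    [0.2,0,0,0,18,8,1],
  ],
)

```text
time: 25.1
ee_pos: [0.5118, -0.0461, 0.252]
eef_rot: [-0.166, 0.986, 0.001, 0.0]
ft_force: [-0.2, -0.3, 0.2]
width: 0.0619
grip_force: 0.0
```

```bash
python3 chk.py | head -3
python3 - <<'E'
from h import *
from bench import status
s=status.read_state(); print(s["width"],Ro.from_quat(s["eef_rot"]).inv().apply([0,0,120]).round(1),s["ee_pos"])
c=camera("side") if 0 else __import__("bench").camera("side")
cv2.imwrite("pics/s6.png",cv2.resize(c["image"][120:320,240:460],None,fx=2.5,fy=2.5)[:,:,::-1])
E
```

```text
25.1 -0.24173607832186925 0.15857328048364902 [-0.2 -0.3  0.2]
top -0.25999999999999995 60
side -0.21999999999999997 54
0.07010047499957073 [-0.0e+00  1.0e-01 -1.2e+02] [ 0.51181731 -0.04604902  0.2519713 ]
```

View pics/s6.png

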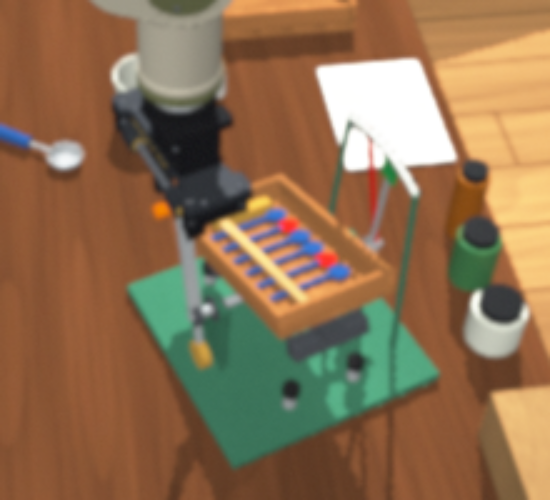

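The tray lies over on the other rest. The -y rest posts at about (290,390) and (355,365) are bare, and the gripper is open around the bar. Next I retreat straight up.

jog_arm(
  plan=[
    [0,0,0,0,0,0,1],
    [0,0,0,0,0,-20,1],
    [0,0,0,0,0,-50,1],
    [0,0,0,0,0,-90,1],
    [0,0,0,0,0,-120,1],
    [0,0,0,0,0,-120,1],
    [0,0,0,0,0,-120,1],
    [0,0,0,0,0,-120,1],
    [0,0,0,0,0,-120,1],
    [0,0,0,0,0,-120,1],
    [0,0,0,0,0,-120,1],
    [0,0,0,0,0,-120,1],
  ],
)

```text
time: 26.45
ee_pos: [0.5117, -0.0462, 0.3718]
eef_rot: [-0.166, 0.986, 0.001, -0.0]
ft_force: [0.2, 0.2, -0.4]
width: 0.0874
grip_force: 0.0
```

```bash
python3 chk.py | head -3
python3 - <<'E'
from h import *
from bench import camera
c=camera("side"); H=hsv(c); L=(cloud(c)-O)@Rm
m=(H[...,0]>=8)&(H[...,0]<=22)&(H[...,1]>200)&(L[...,2]>.24)&(abs(L[...,0]+.12)<.04)&(abs(L[...,1])<.1); P=L[m].mean(0); print(P,"handle a",np.arctan2(-P[1],P[2]-.115))
# tray floor/rim tilt: plane fit
t=(abs(L[...,0])<.07)&(abs(L[...,1])<.13)&(L[...,2]>.10)&(L[...,2]<.24); Q=L[t]; k=np.polyfit(Q[:,1],Q[:,2],1); print("tray slope",np.arctan(k[0]))
E
```

```text
26.45 -0.13745798575352394 0.27636367626004393 [ 0.2  0.2 -0.4]
top -0.26199999999999996 52
side -0.22199999999999998 53
[-0.11876598  0.03467026  0.27254557] handle a -0.2166122557396949
tray slope -0.20500418450774627
```

Run:
```python
from h import *
from bench import camera,status
N={}
for n in("top","side"):
    N[n+"N"]=camera(n); np.savez(n+"N.npz",**N[n+"N"])
for f in("top0","side0","topN","sideN"):
    c=dict(np.load(f+".npz")); H=hsv(c).astype(int); L=(cloud(c)-O)@Rm
    wood=(H[...,0]>5)&(H[...,0]<25)
    t=(abs(L[...,0])<.07)&(abs(L[...,1])<.11)&(L[...,2]>.08)&(L[...,2]<.26)&wood; Q=L[t]
    k=np.polyfit(Q[:,1],Q[:,2],1)
    for _ in range(5):
        e=Q[:,2]-np.polyval(k,Q[:,1]); i=abs(e)<.008; k=np.polyfit(Q[i,1],Q[i,2],1)
    b=(H[...,0]>=8)&(H[...,0]<=22)&(H[...,1]>200)&(L[...,2]>.25)&(abs(L[...,0]+.12)<.035)&(abs(L[...,1])<.07)
    P=L[b]; r=((H[...,0]<6)|(H[...,0]>174))&(H[...,1]>150)&(abs(L[...,0]-.131)<.012)&(L[...,2]>.13); R=L[r]
    print(f,"tray",np.arctan(k[0]).round(3),len(Q),i.sum(),"bar",P.mean(0).round(4),len(P),"pointer",np.arctan2(-R[:,1],R[:,2]-.11).mean().round(3),len(R))
I=np.hstack([cv2.resize(N["topN"]["image"][80:260,230:420],(400,379)),cv2.resize(N["sideN"]["image"][130:310,270:460],(400,379))])
cv2.imwrite("pics/N.png",I[:,:,::-1])
```

```text
top0 tray 0.302 3031 1997 bar [-0.1186 -0.0422  0.2714] 140 pointer 0.301 59
side0 tray 0.306 2441 1561 bar [-0.1176 -0.0468  0.2725] 135 pointer 0.332 54
topN tray -0.28 412 325 bar [nan nan nan] 0 pointer -0.281 47
sideN tray -0.289 1318 683 bar [-0.1191  0.0347  0.2722] 136 pointer -0.247 34<stdin>:15: RuntimeWarning: Mean of empty slice.
  ret = um.true_divide(
```

View pics/N.png

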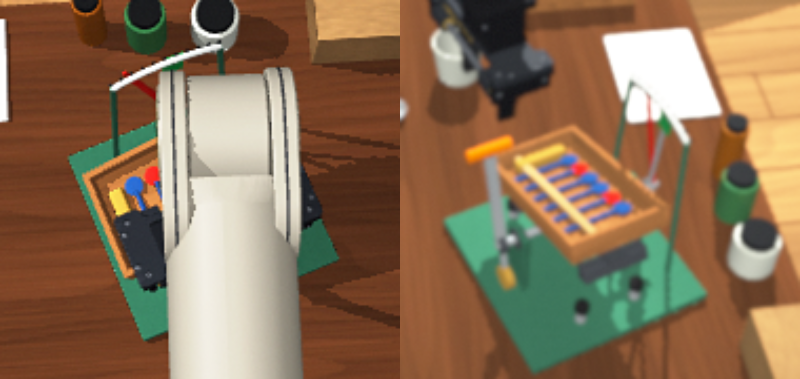

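The tray plane fit gives +0.302/+0.306 at the start and -0.280/-0.289 now, so it lies at the mirrored rest within calibration error. It has not moved, the handle is free and the arm is clear, so I hand in.

```bash
python3 -c "
from bench import order
print(order.close_job())"
```

```text
the job is handed in; nothing more can be done
None
```

The job is handed in, but the judge returned no verdict. By my measurements, the pointer stayed within the tab from about 12 to 19 s. The tray was then laid over without a bang; the camera puts it at about -0.28 to -0.29 rad, close to the -0.28 limit, and I read that as fully on the rest. The handle was released with the arm clear.

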